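# Fetch the roller from behind the die parts and fit it in the in-feed table

## Robot

A 6-joint arm with a two-finger parallel gripper is mounted at the origin on the work surface. World frame = base frame: x ahead of the robot, y to its left, z up, the work surface at z = 0. Lengths are in m, angles in degrees, forces in N, time in s.
With the tool pointing down it reaches from about 0.425 to 0.95 m from the base axis. Payload 3.5 kg.
Tool frame: the origin (TCP) lies midway between the tips of the shut fingers; the grasp point (between the pads) lies 19 mm behind it; z points along the fingers, y is the direction in which the jaws open and shut (so a half turn about z gives the same grasp; the last joint's range is limited). The gripper opens to 85 mm and grips with 20 to 120 N. Pads are 22 mm wide; open, the fingers measure 114 mm over their backs; the gripper's body (76 mm by 85 mm) begins 54 mm behind the grasp point. The pads swing forward as they close: fully open they stand 13 mm farther back than shut.
Start: joints at [65.489, 16.404, 90.338, -0, 73.258, -8.594], TCP at [0.185, 0.649, 0.231] pointing down, gripper open.
Joint ranges: [-158.93, 158.93], [-51.34, 127.21], [12.03, 142.37], [-87.48, 267.48], [13.55, 161.25], [-162.69, 162.69]. Speed limits (degrees/s): [159.86, 159.86, 180, 180, 180, 180].

## Interface

Orientations are given as [roll, pitch, yaw] about the fixed x, y, z axes, in that order (R = Rz(yaw) Ry(pitch) Rx(roll)).
In Python, from station import ctrl gives the robot as it stands.
- The arm moves only by the tool drive_tool, never from a script. Its argument "motion" is text: rows parted by semicolons, each of 5 numbers parted by spaces: the opening, from -1 (shut) to 1 (fully open), so that 0 is half open, then the shift along the tool's x, y, z as a fraction of full scale, then the turn about the tool's z as a fraction of full scale. In form: gripper tx ty tz yaw; .... A call has exactly 8 rows; each row is the pose to reach, as a shift and turn from the pose commanded when the call began, along the tool's axes at that moment, turning the shorter way round; what a row does not reach only later rows make up. Full scale, the value 1, is 25 cm for a shift and 180 degrees for a turn. A row lasts 1/12 s, in which the tool goes at most 41.7 mm and 7.16 degrees, less where a joint would pass 70% of its speed; a pose out of reach is approached as far as the arm can. A call with a number of a shift or a turn outside -1 to 1 is refused whole. A call with a gripper value outside its range is refused whole. The fingers move at their own pace and stop on an object; "force" is the grip in N (left out, the last holds). Time passes only in rows, so rows that repeat a pose let the fingers close, or fill a call up. It gives the time, the measured TCP pose, the force and the opening at its end, in the units of the state.
- ctrl.observe(): the state, without advancing time (a new reading comes with each control period).
- ctrl.read_camera(name): name is "side" or "top" or "wrist"; returns a dict with "image" (400x640x3 uint8, red, green, blue), "fx", "fy", "cx", "cy" (pixels), "camera_from_world" (4x4, takes a point from world to camera coordinates); the wrist camera has in their place "mount" (4x4, takes a point from camera to tool coordinates, whose origin is the TCP and whose axes are the flange's). Camera axes: x right, y up, looking along -z (the intrinsics and any distortion apply to the point x, -y, -z); pixel columns grow to the right and rows downward; lengths in m; the calibration is good to about 2 mm. A picture is of the moment at which its call begins: read the wrist's pose just before it. There is no depth.
- ctrl.sign_off(): hands the job in, once; it reports no verdict.
The state is a dict: "clock": time; "joint_pos": joint angles; "joint_velocities": joint speeds; "effort": joint torques, N m; "eef_pos": TCP position; "tool_rot": TCP orientation; "force": force on the tool from outside, world axes, zero at the start; "moment": the same for the moment, N m; "finger_gap": opening from 0.0 (shut) to 1.0 (fully open).
Only numpy, scipy, OpenCV 4.12 (cv2) and the standard library are available. Lean on these libraries where they do the work, as an engineer would, in place of code of your own. Each camera call takes 0.05 s, during which the arm holds its last target. There are 200 camera calls.

## Task

The spare roller lies at the back of the plywood rack, behind three standing die parts: first stand all three parts upright in the blue tray, leaving the roller where it is. Then drop the roller into the empty pair of slots of the in-feed roller table, both axle ends fully down, and after that put each of the three parts back upright in the rack bay it came from. Set everything down gently, without dropping or toppling it, and leave the spanner, the V-block and the oil can alone.

Things in the scene. Friction and masses are not known exactly. Their poses are not given: they have to be found in the camera images.
- rack: Plywood rack, 162 (x) x 236 (y) mm, fixed. Origin under its middle, front -x. Floor 8 mm thick. Three bays at the front, centres x -42, y -76/0/76 mm, 72 mm wide between dividers up to z 22; front lip to z 30 (x -81..-75), back lip to z 20. Each holds one die part (shuffled). Behind, two notched rests (y +-79, top z 44) carry the roller, axis along y at x 14, z 40 mm.
- tray: Blue open plastic tray, 180 (x) x 230 (y) x 45 (z) mm outside, walls and floor 4 mm thick, fixed, empty at the start. Origin under its middle. The side area: holds all three die parts standing in a row along y, 66 mm apart.
- table_unit: In-feed roller table, fixed: two grey cheeks (inner faces y +-70, 10 mm thick, top z 94 mm) with two pairs of open-topped slots; the pair at x 110 holds a fixed roller, the pair at x 0 is empty. Origin on the underside below the empty pair's middle, y along the roller axis. Slot 19 mm wide, floor z 62, flared from z 82 to 44 mm at the top. Fitted roller: middle at x 0, y 0 (+-10 play), z 70.
- roller: Loose roller: black rubber body 40 mm in diameter, 120 mm long, steel axle 16 mm in diameter sticking out 32 mm at each end; 0.55 kg. Origin in its middle; its y is the roller axis (it may be turned about it). Grip across the body from above. Either end may go in either slot.
- blade: Steel blade punch: base 54 x 54 x 26 mm, a step on it to z 32, then an upright flat blade 12 mm thick (along its x) and 36 mm wide (y), rounded top, 118 mm tall in all; 0.72 kg. Origin in the middle of the underside. Grip across the 12 mm at about z 90 mm.
- cone: Steel cone punch: round foot 54 mm in diameter, 18 mm high, tapering to a round stem 24 mm in diameter from z 62 to the top at 110 mm; 0.65 kg. Origin in the middle of the underside. Grip the stem at about z 90 mm.
- pillar: Steel guide pillar: round flange 54 mm in diameter, 24 mm high, with a straight pillar 29 mm in diameter, 122 mm tall in all; 0.70 kg. Origin in the middle of the underside. Grip the pillar at about z 90 mm.
- wrench: Bystander: steel spanner about 170 mm long lying loose on the bench in front of the rack; origin at the middle of its underside. Not to be disturbed.
- vblock: Bystander: dark steel V-block 60 by 44 by 40 mm standing loose towards the far side of the bench; origin in the middle of the underside. Not to be disturbed.
- oiler: Bystander: copper oil can 60 mm in diameter with a thin spout, 135 mm tall, standing loose towards the far side of the bench; origin in the middle of the underside. Not to be disturbed.
Mind the look-alikes: they are no part of the job. Leave any purple look-alike of the blade alone. What is shaped like the pillar but purple is not meant.

How it is judged (in metres and radians):
On the way, in this order (a step that is already met when the one before it is completed fails the run):
1. all three die parts stand released in the blue tray while the roller still lies in its rests in the rack (x of blade in the frame of tray between -0.075 and 0.075 m and y of blade in the frame of tray between -0.1 and 0.1 m and z of each of blade, cone, pillar in the frame of tray below 0.01 m and angle between each of blade, cone, pillar's own z axis and vertical below 0.12 rad and x of cone in the frame of tray between -0.075 and 0.075 m and y of cone in the frame of tray between -0.1 and 0.1 m and x of pillar in the frame of tray between -0.075 and 0.075 m and y of pillar in the frame of tray between -0.1 and 0.1 m and contact force between the fingers and blade below 0.2 N and contact force between the fingers and cone below 0.2 N and contact force between the fingers and pillar below 0.2 N and distance of roller from where it was at the start of the episode below 0.02 m), for 0.2 s.
2. the roller lies released in the empty slots with both axle ends down, the three parts still standing in the tray (x of roller in the frame of table_unit between -0.005 and 0.005 m and y of roller in the frame of table_unit between -0.013 and 0.013 m and z of roller in the frame of table_unit between 0.066 and 0.0725 m and angle between the y axis of roller and the y axis of table_unit, either way round below 0.05 rad and contact force between the fingers and roller below 0.2 N and x of blade in the frame of tray between -0.075 and 0.075 m and y of blade in the frame of tray between -0.1 and 0.1 m and z of each of blade, cone, pillar in the frame of tray below 0.01 m and angle between each of blade, cone, pillar's own z axis and vertical below 0.12 rad and x of cone in the frame of tray between -0.075 and 0.075 m and y of cone in the frame of tray between -0.1 and 0.1 m and x of pillar in the frame of tray between -0.075 and 0.075 m and y of pillar in the frame of tray between -0.1 and 0.1 m), for 0.2 s.
At the end, for the whole second after the job is handed in: The roller rests released in the empty slots, both axle ends on the slot floors (5 mm along x, 13 mm along y, origin 66 to 72.5 mm up, axis within 0.05 rad); each die part stands released and at rest within 15 mm of where it started, upright within 0.1 rad (x of roller in the frame of table_unit between -0.005 and 0.005 m and y of roller in the frame of table_unit between -0.013 and 0.013 m and z of roller in the frame of table_unit between 0.066 and 0.0725 m and angle between the y axis of roller and the y axis of table_unit, either way round below 0.05 rad and distance of each of blade, cone, pillar from where it was at the start of the episode below 0.015 m and angle between each of blade, cone, pillar's own z axis and vertical below 0.1 rad and contact force between the fingers and blade below 0.2 N and linear speed of each of blade, cone, pillar, roller below 0.02 m/s and contact force between the fingers and cone below 0.2 N and contact force between the fingers and pillar below 0.2 N and contact force between the fingers and roller below 0.2 N); the robot touches nothing.
It fails at once if the spanner, the V-block or the oil can is moved by more than 30 mm (distance of any of wrench, vblock, oiler from where it was at the start of the episode above 0.03 m).
It fails at once if a die part topples (more than 0.6 rad from upright) (angle between any of blade, cone, pillar's own z axis and vertical above 0.6 rad).
It fails at once if a die part or the roller is dropped (faster than 0.5 m/s, a free fall of about 13 mm, with no finger touching it) ((linear speed of blade above 0.5 m/s and contact force between the fingers and blade below 0.2 N) or (linear speed of cone above 0.5 m/s and contact force between the fingers and cone below 0.2 N) or (linear speed of pillar above 0.5 m/s and contact force between the fingers and pillar below 0.2 N) or (linear speed of roller above 0.5 m/s and contact force between the fingers and roller below 0.2 N)).
It also fails if it takes over 147 s, if anything falls off the work surface, if the arm or the gripper's body presses on something with over 40 N, if the wrist force passes 120 N, or if a joint passes its speed limit or range.

## Working session

There is one attempt and no reset: what is moved stays moved. The work goes in short steps, Python scripts to look and compute and a tool call to move; the robot and the scene stay as the last step left them, time stands still between calls to the robot, and variables do not carry over. Pictures are saved under pics/ and viewed, about 12 in all and at most 16, crops included, and the job is handed in when it is done.

Besides the shell and the picture viewer there is one more tool, called by a JSON object that holds its "name" and its "arguments". drive_tool: Moves the arm, as the interface text tells. Shift numbers are shares of 25 cm and turn numbers shares of 180 degrees, none past 1 either way. Its arguments: {"type":"object","properties":{"motion":{"type":"string"},"force":{"type":"number"}},"required":["motion"]}

```bash
ls; mkdir -p pics
cat > h.py <<'E'
import numpy as np, cv2
from station import ctrl
from scipy.spatial.transform import Rotation as R
def save(n,f):
    d=ctrl.read_camera(n); cv2.imwrite('pics/'+f,cv2.cvtColor(d['image'],cv2.COLOR_RGB2BGR)); np.save('pics/'+f+'.npy',d,allow_pickle=True); return d
def load(f): return np.load('pics/'+f+'.npy',allow_pickle=True).item()
def cw(d,s=None):
    if 'mount' in d:
        T=np.eye(4);T[:3,:3]=R.from_euler('xyz',s['tool_rot'],degrees=True).as_matrix();T[:3,3]=s['eef_pos'];return T@d['mount']
    return np.linalg.inv(d['camera_from_world'])
def ray(d,u,v,z,s=None):
    T=cw(d,s);r=T[:3,:3]@np.array([(u-d['cx'])/d['fx'],-(v-d['cy'])/d['fy'],-1]);o=T[:3,3]
    return o+r*(z-o[2])/r[2]
def proj(d,p,s=None):
    q=np.linalg.inv(cw(d,s))@np.r_[p,1];return d['cx']+d['fx']*q[0]/-q[2],d['cy']-d['fy']*q[1]/-q[2]
E
python3 - <<'E'
from h import *
print(ctrl.observe())
for n in('top','side'):
    d=save(n,n+'0.png');print({k:v for k,v in d.items() if k!='image'})
E
```

```text
pics
{'clock': 0.0, 'joint_pos': array([ 6.54889759e+01,  1.64558229e+01,  9.04238587e+01,  6.39124988e-04,
        7.32568148e+01, -8.59570271e+00]), 'joint_velocities': array([-0.01028443, -0.00181476,  0.05700043, -0.03411707, -0.01477283,
        0.0007972 ]), 'effort': array([-2.17748944e-03, -4.05978084e+01, -2.92628253e+01, -1.80929464e-04,
        5.85545087e-03,  1.13645490e-05]), 'eef_pos': array([0.18480425, 0.64852536, 0.22990951]), 'tool_rot': array([-1.79865128e+02, -2.10056073e-02,  1.64084469e+02]), 'force': array([ 0.08943966, -0.07842061, -0.34612579]), 'moment': array([ 0.04009438,  0.00599237, -0.02810886]), 'finger_gap': 1.0038718129300195}
{'fx': 453.8676936671957, 'fy': 453.8676936671957, 'cx': 317.8233482376778, 'cy': 197.29445005750316, 'camera_from_world': array([[ 0.10766368, -0.99418088,  0.0035932 , -0.06132312],
       [ 0.97129609,  0.10595513,  0.2129728 , -0.53853953],
       [-0.2121142 , -0.01943937,  0.97705152, -1.30222652],
       [ 0.        ,  0.        ,  0.        ,  1.        ]])}
{'fx': 384.8579402801773, 'fy': 384.8579402801773, 'cx': 315.03405823063713, 'cy': 201.17776119993573, 'camera_from_world': array([[-0.99270806, -0.11767331, -0.02614749,  0.55621983],
       [ 0.03319246, -0.47536904,  0.87916013, -0.09396207],
       [-0.11588339,  0.87188145,  0.47580855, -0.86054213],
       [ 0.        ,  0.        ,  0.        ,  1.        ]])}
```

View pics/top0.png

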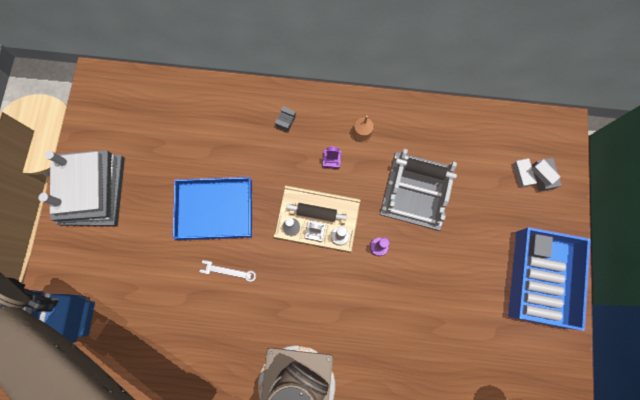

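View pics/side0.png

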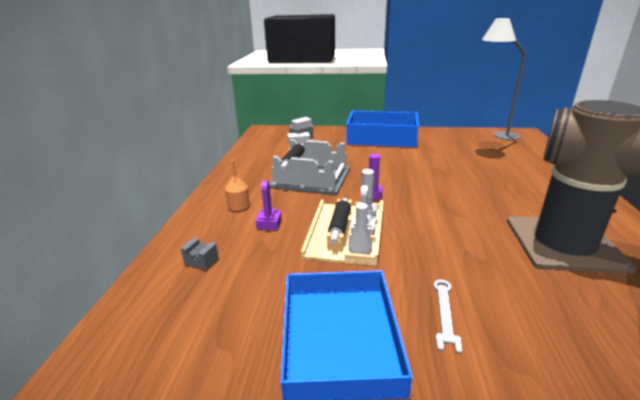

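Top view: the rack is at (318,218), with round parts at (290,226) and (340,235) and the silver blade at (316,230). The roller is at (317,212), the empty blue tray at (213,209), the roller table at (418,190) and the spanner at (228,271). Look-alikes are a purple blade at (332,158) and a purple pillar at (380,246). A second blue bin holding rollers is at (550,278), not the tray. I choose the silver parts in the rack and the empty tray.

Run:
```python
from h import *
d=load('top0.png')
for n,u,v,z in [('A',290,219,.12),('B',316,223,.12),('C',340,228,.12),('roller',317,212,.04),('trayTL',173,180,.045),('trayTR',250,178,.045),('trayBL',175,239,.045),('trayBR',252,237,.045),('slotL',392,181,.09),('slotR',450,191,.09),('rackTL',284,188,.02),('rackTR',360,196,.02),('rackBL',276,238,.02),('rackBR',355,250,.03)]:
    print(n,ray(d,u,v,z).round(3))
img=cv2.imread('pics/top0.png');c=cv2.resize(img[140:260,265:465],None,fx=4,fy=4,interpolation=cv2.INTER_CUBIC);cv2.imwrite('pics/c1.png',c)
w=ctrl.read_camera('wrist');print({k:v for k,v in w.items() if k!='image'})
```

```text
A [0.458 0.067 0.12 ]
B [ 0.454 -0.007  0.12 ]
C [ 0.447 -0.076  0.12 ]
roller [ 0.501 -0.005  0.04 ]
trayTL [0.551 0.442 0.045]
trayTR [0.582 0.21  0.045]
trayBL [0.373 0.405 0.045]
trayBR [0.404 0.179 0.045]
slotL [ 0.608 -0.216  0.09 ]
slotR [ 0.596 -0.387  0.09 ]
rackTL [0.568 0.105 0.02 ]
rackTR [ 0.568 -0.131  0.02 ]
rackBL [0.411 0.11  0.02 ]
rackBR [ 0.4  -0.13  0.03]
{'fx': 298.04930906596, 'fy': 298.04930906596, 'cx': 323.614378518423, 'cy': 198.7282192854984, 'mount': array([[-4.28151106e-04,  9.53823275e-01,  3.00368069e-01,
         7.65707963e-02],
       [ 9.99999789e-01,  2.61896143e-04,  5.93766107e-04,
         1.06254254e-03],
       [ 4.87682694e-04,  3.00368260e-01, -9.53823186e-01,
        -1.43026229e-01],
       [ 0.00000000e+00,  0.00000000e+00,  0.00000000e+00,
         1.00000000e+00]])}
```

View pics/c1.png

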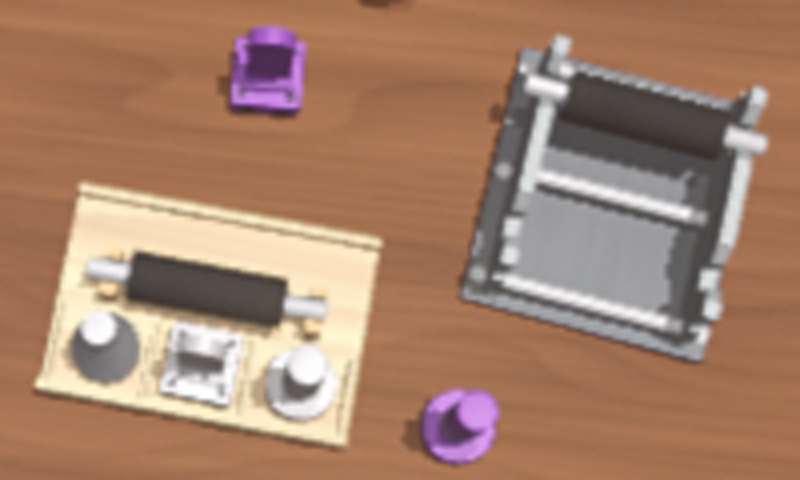

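The crop shows the cone at the left (100,340), the blade in the middle (200,360) and the pillar at the right (300,370), all silver. The purple blade and pillar stand outside the rack. In the table, the far pair of slots holds a black roller and the near pair is empty. Next I move over the tray for a close look.

```bash
cat >> h.py <<'E'
def mv(*ts):
    "ts: (x,y,z,yaw) successive targets; prints call-fractions, each from the previous pose"
    s=ctrl.observe();p=s['eef_pos'];Rm=R.from_euler('xyz',s['tool_rot'],degrees=True)
    print('t',round(s['clock'],2),'at',p.round(4),s['tool_rot'].round(2),'gap',round(s['finger_gap'],3),'F',s['force'].round(1))
    for t in ts:
        q=np.array(t[:3]);Rn=R.from_euler('xyz',[180,0,t[3]],degrees=True)
        d=Rm.inv().apply(q-p);y=(Rm.inv()*Rn).as_euler('ZYX',degrees=True)[0]
        print(t,'->',(d/.25).round(4),round(y/180,4),'rows>=',max(np.linalg.norm(d)/.0417,abs(y)/7.16).__ceil__())
        p,Rm=q,Rn
E
python3 -c "
from h import *
mv((.478,.309,.25,97),(.46,-.02,.27,90))"
```

```text
t 0.15 at [0.1849 0.6486 0.2302] [-1.7989e+02 -2.0000e-02  1.6408e+02] gap 1.001 F [ 0.5 -0.5 -0.7]
(0.478, 0.309, 0.25, 97) -> [-1.5002 -0.9851 -0.0778] 0.3727 rows>= 11
(0.46, -0.02, 0.27, 90) -> [-1.2974 -0.2318 -0.08  ] 0.0389 rows>= 8
```

{"name": "drive_tool", "arguments": {"motion": "1 -0.75 -0.49 -0.04 0.2; 1 -0.75 -0.49 -0.04 0.2; 1 -0.75 -0.49 -0.04 0.2; 1 -0.75 -0.49 -0.04 0.2; 1 -0.75 -0.49 -0.04 0.2; 1 -0.75 -0.49 -0.04 0.2; 1 -0.75 -0.49 -0.04 0.2; 1 -0.75 -0.49 -0.04 0.2"}}

```text
clock: 0.82
eef_pos: [0.3322, 0.4794, 0.2412]
tool_rot: [-180.0, -0.0, 128.0]
force: [-0.0, -0.4, -0.0]
finger_gap: 1.002
```

```bash
python3 -c "
from h import *
mv((.478,.309,.25,97),(.46,-.02,.27,90))"
```

```text
t 0.82 at [0.3322 0.4794 0.2412] [-1.7999e+02 -3.0000e-02  1.2798e+02] gap 1.002 F [-0.  -0.4 -0. ]
(0.478, 0.309, 0.25, 97) -> [-0.896   0.0403 -0.0357] 0.1721 rows>= 6
(0.46, -0.02, 0.27, 90) -> [-1.2974 -0.2318 -0.08  ] 0.0389 rows>= 8
```

{"name": "drive_tool", "arguments": {"motion": "1 -0.9 0.04 -0.04 0.17; 1 -0.9 0.04 -0.04 0.17; 1 -0.9 0.04 -0.04 0.17; 1 -0.9 0.04 -0.04 0.17; 1 -0.9 0.04 -0.04 0.17; 1 -0.9 0.04 -0.04 0.17; 1 -0.9 0.04 -0.04 0.17; 1 -0.9 0.04 -0.04 0.17"}}

```text
clock: 1.48
eef_pos: [0.4782, 0.3096, 0.251]
tool_rot: [-179.9, -0.0, 97.5]
force: [-0.1, -0.2, -0.2]
finger_gap: 1.002
```

```bash
cat >> h.py <<'E'
def snap(f):
    s=ctrl.observe();d=ctrl.read_camera('wrist');cv2.imwrite('pics/'+f,cv2.cvtColor(d['image'],cv2.COLOR_RGB2BGR));d['s']=s;np.save('pics/'+f+'.npy',d,allow_pickle=True);return d
E
python3 -c "
from h import *
d=snap('tray.png')
mv((.46,-.02,.27,90),)
h=cv2.cvtColor(d['image'],cv2.COLOR_RGB2HSV);m=cv2.inRange(h,(100,120,60),(125,255,255))
c=max(cv2.findContours(m,0,2)[0],key=cv2.contourArea)
r=cv2.minAreaRect(c);print(r,cv2.boundingRect(c))
w=np.array([ray(d,u,v,.045,d['s'])[:2] for u,v in c[:,0]]).astype(np.float32)
r=cv2.minAreaRect(w*1000);print(r)
"
```

```text
t 1.53 at [0.4776 0.3102 0.2509] [-1.7993e+02 -3.0000e-02  9.7560e+01] gap 0.998 F [ 0.  -0.5  0.1]
(0.46, -0.02, 0.27, 90) -> [-1.3    -0.2438 -0.0769] 0.042 rows>= 8
((327.3440856933594, 160.86392211914062), (190.300537109375, 164.18055725097656), 89.11859893798828) (244, 65, 165, 192)
((481.92279052734375, 313.73779296875), (178.51123046875, 228.52919006347656), 8.314221382141113)
```

{"name": "drive_tool", "arguments": {"motion": "1 -0.65 -0.11 -0.04 0.02; 1 -0.65 -0.11 -0.04 0.02; 1 -0.65 -0.11 -0.04 0.02; 1 -0.65 -0.11 -0.04 0.02; 1 -0.65 -0.11 -0.04 0.02; 1 -0.65 -0.11 -0.04 0.02; 1 -0.65 -0.11 -0.04 0.02; 1 -0.65 -0.11 -0.04 0.02"}}

```text
clock: 2.2
eef_pos: [0.4719, 0.1462, 0.2611]
tool_rot: [-180.0, -0.0, 94.1]
force: [0.0, -0.3, -0.1]
finger_gap: 0.999
```

{"name": "drive_tool", "arguments": {"motion": "1 -0.65 -0.1 -0.04 0.02; 1 -0.65 -0.1 -0.04 0.02; 1 -0.65 -0.1 -0.04 0.02; 1 -0.65 -0.1 -0.04 0.02; 1 -0.65 -0.1 -0.04 0.02; 1 -0.65 -0.1 -0.04 0.02; 1 -0.65 -0.1 -0.04 0.02; 1 -0.65 -0.1 -0.04 0.02"}}

```text
clock: 2.87
eef_pos: [0.4585, -0.0178, 0.271]
tool_rot: [-180.0, -0.0, 90.5]
force: [-0.1, -0.8, -0.4]
finger_gap: 0.998
```

```bash
python3 -c "
from h import *
d=snap('rack.png');mv()
"
```

```text
t 2.92 at [ 0.4585 -0.0178  0.271 ] [-1.7996e+02 -3.0000e-02  9.0470e+01] gap 1.004 F [ 0.2  0.1 -0.5]
```

View pics/rack.png

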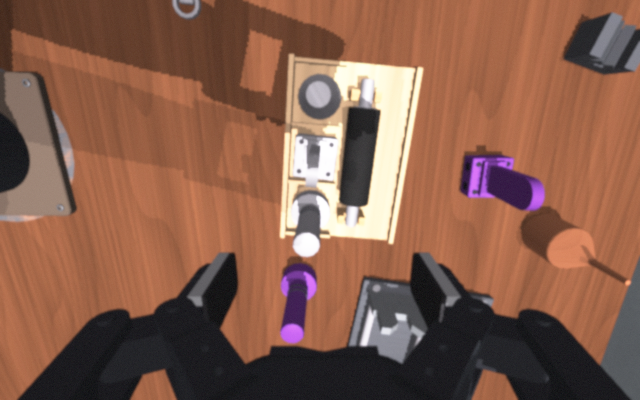

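The rack view shows the cone stem top at about (320,93), the blade base at about (315,158) and the pillar top at about (307,244). The rack corners are near (290,57), (421,68), (391,242) and (281,237). I zoom in to pick the points.

```bash
python3 -c "
from h import *
d=load('rack.png');s=d['s']
i=cv2.imread('pics/rack.png')[50:260,270:430]
c=cv2.resize(i,None,fx=3.75,fy=3.75,interpolation=cv2.INTER_CUBIC);
c=cv2.rotate(c,cv2.ROTATE_90_CLOCKWISE);cv2.imwrite('pics/c2.png',c);print(c.shape)
for n,u,v,z in [('cone',320,93,.118),('pil',307,244,.130),('bladetopc',311,182,.126),('TL',290,57,.03),('BL',281,237,.03),('TR',421,68,.02),('BR',391,242,.02)]: print(n,ray(d,u,v,z,s).round(4))
"
```

```text
(600, 788, 3)
cone [0.4548 0.0705 0.118 ]
pil [ 0.4419 -0.0795  0.13  ]
bladetopc [ 0.4463 -0.0134  0.126 ]
TL [0.4183 0.1133 0.03  ]
BL [ 0.3996 -0.1179  0.03  ]
TR [0.5765 0.1037 0.02  ]
BR [ 0.5575 -0.1292  0.02  ]
```

View pics/c2.png

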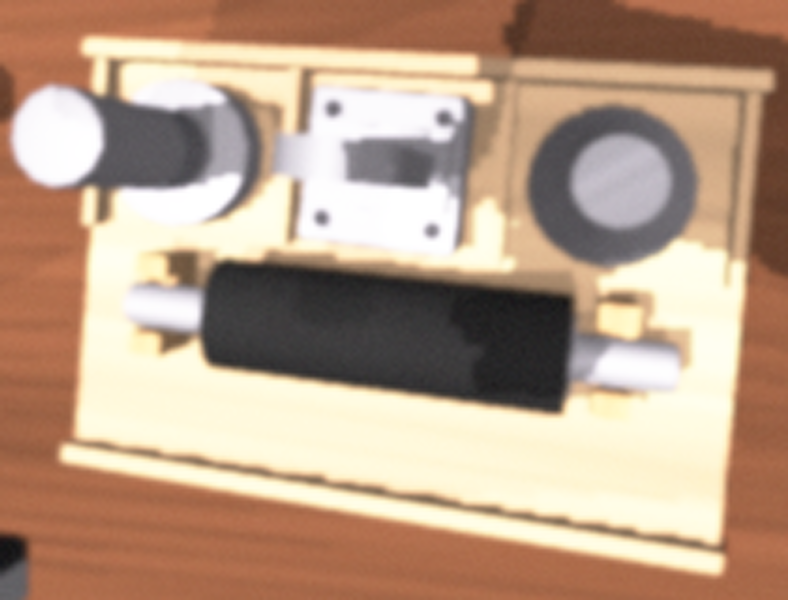

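```bash
python3 -c "
from h import *
d=load('rack.png');s=d['s']
f=lambda cx,cy,z: ray(d,270+cy/3.75,50+(788-cx)/3.75,z,s).round(4)
print('cone',f(620,180,.118),'pil',f(58,137,.13))
H=[f(*p,.034) for p in [(333,108),(444,118),(432,230),(322,217)]];print('holes',H,np.mean(H,0))
t=load('top0.png');print(ray(t,265+98/4,140+328/4,.118),ray(t,265+308/4,140+365/4,.13))
mv((.4545,.071,.20,85),(.4545,.071,.08,85))"
```

```text
cone [0.4529 0.0689 0.118 ] pil [ 0.4414 -0.0802  0.13  ]
holes [array([ 0.4266, -0.0227,  0.034 ]), array([0.4306, 0.0154, 0.034 ]), array([0.4683, 0.0117, 0.034 ]), array([ 0.4644, -0.0263,  0.034 ])] [ 0.447475 -0.005475  0.034   ]
[0.44923501 0.06796151 0.118     ] [ 0.43732011 -0.08170575  0.13      ]
t 2.92 at [ 0.4585 -0.0178  0.271 ] [-1.7996e+02 -3.0000e-02  9.0470e+01] gap 1.004 F [ 0.2  0.1 -0.5]
(0.4545, 0.071, 0.2, 85) -> [ 0.3551 -0.0129  0.2843] 0.0304 rows>= 3
(0.4545, 0.071, 0.08, 85) -> [ 0.   -0.    0.48] 0.0 rows>= 3
```

{"name": "drive_tool", "arguments": {"motion": "1 0.35 -0.024 0.28 0.03; 1 0.35 -0.024 0.28 0.03; 1 0.35 -0.024 0.28 0.03; 1 0.35 -0.024 0.36 0.03; 1 0.35 -0.024 0.46 0.03; 1 0.35 -0.024 0.56 0.03; 1 0.35 -0.024 0.66 0.03; 1 0.35 -0.024 0.76 0.03", "force": 60}}

```text
clock: 3.58
eef_pos: [0.4517, 0.0697, 0.0802]
tool_rot: [180.0, -0.0, 85.1]
force: [0.9, 0.2, -0.4]
finger_gap: 1.005
```

```bash
python3 -c "
from h import *
snap('g1.png');mv((.452,.07,.08,85))"
```

```text
t 3.63 at [0.4478 0.0697 0.0751] [-179.46    0.     85.05] gap 1.001 F [-2.  -1.2 -2.1]
(0.452, 0.07, 0.08, 85) -> [ 0.0026  0.0165 -0.0196] 0.0003 rows>= 1
```

View pics/g1.png

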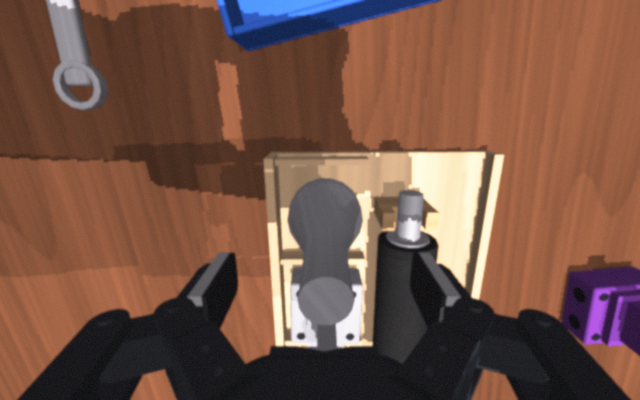

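The cone's stem sits midway between the fingers (stem top at (326,298), finger tips at about (215,275) and (440,275)). Closing.

{"name": "drive_tool", "arguments": {"motion": "-1 0 0 0 0; -1 0 0 0 0; -1 0 0 0 0; -1 0 0 0 0; -1 0 0 0 0; -1 0 0 0 0; -1 0 0 0 0; -1 0 0 0 0", "force": 60}}

```text
clock: 4.3
eef_pos: [0.4529, 0.0679, 0.0831]
tool_rot: [179.9, -0.0, 84.9]
force: [-2.9, 0.3, 6.1]
finger_gap: 0.255
```

{"name": "drive_tool", "arguments": {"motion": "-1 0 0 0 0; -1 0 0 0 0; -1 0 0 -0.04 0; -1 0 0 -0.1 0; -1 0 0 -0.2 0; -1 0 0 -0.3 0; -1 0 0 -0.4 0; -1 0 0 -0.4 0"}}

```text
clock: 4.97
eef_pos: [0.4544, 0.0677, 0.1859]
tool_rot: [179.5, -0.0, 84.9]
force: [3.0, -0.5, -5.5]
finger_gap: 0.252
```

```bash
python3 -c "
from h import *
mv((.4725,.379,.18,98),(.4725,.379,.08,98),(.4725,.379,.076,98))"
```

```text
t 4.97 at [0.4544 0.0677 0.1859] [ 1.7949e+02 -1.0000e-02  8.4880e+01] gap 0.252 F [ 3.  -0.5 -5.5]
(0.4725, 0.379, 0.18, 98) -> [ 1.2466 -0.0393  0.0234] -0.0729 rows>= 8
(0.4725, 0.379, 0.08, 98) -> [ 0.  -0.   0.4] 0.0 rows>= 3
(0.4725, 0.379, 0.076, 98) -> [ 0.    -0.     0.016] 0.0 rows>= 1
```

{"name": "drive_tool", "arguments": {"motion": "-1 0.1 0 0 0; -1 0.25 0 0 -0.02; -1 0.4 -0.01 0 -0.03; -1 0.55 -0.02 0.01 -0.04; -1 0.7 -0.02 0.01 -0.05; -1 0.85 -0.03 0.01 -0.06; -1 0.98 -0.03 0.02 -0.07; -1 0.98 -0.03 0.02 -0.07"}}

```text
clock: 5.63
eef_pos: [0.4645, 0.3176, 0.173]
tool_rot: [-179.8, -0.2, 97.7]
force: [-0.6, -0.5, -7.2]
finger_gap: 0.253
```

```bash
python3 -c "
from h import *
mv((.4725,.379,.18,98),(.4725,.379,.083,98))"
```

```text
t 5.63 at [0.4645 0.3176 0.173 ] [-179.83   -0.23   97.74] gap 0.253 F [-0.6 -0.5 -7.2]
(0.4725, 0.379, 0.18, 98) -> [ 0.2393  0.0646 -0.0272] -0.0014 rows>= 2
(0.4725, 0.379, 0.083, 98) -> [ 0.    -0.     0.388] 0.0 rows>= 3
```

{"name": "drive_tool", "arguments": {"motion": "-1 0.12 0.03 0 0; -1 0.24 0.065 0 0; -1 0.24 0.065 0 0; -1 0.24 0.065 0.1 0; -1 0.24 0.065 0.2 0; -1 0.24 0.065 0.27 0; -1 0.24 0.065 0.32 0; -1 0.24 0.065 0.32 0"}}

```text
clock: 6.3
eef_pos: [0.4709, 0.3719, 0.0901]
tool_rot: [-179.4, 0.2, 97.5]
force: [-0.8, -0.9, -8.1]
finger_gap: 0.259
```

```bash
python3 -c "
from h import *
mv((.4725,.379,.08,98))"
```

```text
t 6.3 at [0.4709 0.3719 0.0901] [-179.4     0.24   97.47] gap 0.259 F [-0.8 -0.9 -8.1]
(0.4725, 0.379, 0.08, 98) -> [0.0276 0.0103 0.0401] -0.0029 rows>= 1
```

{"name": "drive_tool", "arguments": {"motion": "-1 0.027 0.01 0 0; -1 0.027 0.01 0.01 0; -1 0.027 0.01 0.02 0; -1 0.027 0.01 0.03 0; -1 0.027 0.01 0.035 0; -1 0.027 0.01 0.04 0; -1 0.027 0.01 0.04 0; -1 0.027 0.01 0.04 0"}}

```text
clock: 6.97
eef_pos: [0.4762, 0.3811, 0.0864]
tool_rot: [180.0, 0.0, 97.5]
force: [-1.1, 0.5, -7.4]
finger_gap: 0.257
```

```bash
python3 -c "
from h import *
mv((.4725,.379,.08,98))"
```

```text
t 6.97 at [0.4762 0.3811 0.0864] [180.     0.    97.48] gap 0.257 F [-1.1  0.5 -7.4]
(0.4725, 0.379, 0.08, 98) -> [-0.0066 -0.016   0.0255] -0.0029 rows>= 1
```

{"name": "drive_tool", "arguments": {"motion": "-1 -0.006 -0.014 0.004 0; -1 -0.006 -0.014 0.008 0; -1 -0.006 -0.014 0.012 0; -1 -0.006 -0.014 0.016 0; -1 -0.006 -0.014 0.02 0; -1 -0.006 -0.014 0.02 0; -1 -0.006 -0.014 0.02 0; -1 -0.006 -0.014 0.02 0"}}

```text
clock: 7.63
eef_pos: [0.473, 0.3793, 0.0813]
tool_rot: [180.0, -0.0, 97.5]
force: [0.1, -0.0, -7.5]
finger_gap: 0.256
```

{"name": "drive_tool", "arguments": {"motion": "-1 0 0 0.002 0; -1 0 0 0.004 0; -1 0 0 0.006 0; -1 0 0 0.008 0; -1 0 0 0.008 0; -1 0 0 0.008 0; -1 0 0 0.008 0; -1 0 0 0.008 0"}}

```text
clock: 8.3
eef_pos: [0.4732, 0.3796, 0.0801]
tool_rot: [180.0, -0.0, 97.5]
force: [-1.7, 0.2, -1.9]
finger_gap: 0.257
```

Contact at z 0.080 (the load drops to −1.9 N). Releasing and lifting.

{"name": "drive_tool", "arguments": {"motion": "-1 0 0 0.002 0; -0.3 0 0 0.002 0; 0 0 0 0.002 0; 0.3 0 0 0.002 0; 0.6 0 0 0.002 0; 1 0 0 0.002 0; 1 0 0 0.002 0; 1 0 0 0.002 0"}}

```text
clock: 8.97
eef_pos: [0.4731, 0.3793, 0.0789]
tool_rot: [180.0, -0.0, 97.5]
force: [0.5, -1.0, 0.8]
finger_gap: 1.0
```

{"name": "drive_tool", "arguments": {"motion": "1 0 0 -0.05 0; 1 0 0 -0.15 0; 1 0 0 -0.25 0; 1 0 0 -0.35 0; 1 0 0 -0.45 0; 1 0 0 -0.5 0; 1 0 0 -0.5 0; 1 0 0 -0.5 0"}}

```text
clock: 9.63
eef_pos: [0.4732, 0.3794, 0.2045]
tool_rot: [179.9, -0.0, 97.5]
force: [0.7, -0.4, -0.4]
finger_gap: 1.001
```

```bash
python3 -c "
from h import *
snap('p1.png')
mv((.4475,-.0055,.205,84.5),(.4475,-.0055,.083,84.5))"
```

```text
t 9.68 at [0.4724 0.379  0.2027] [-1.7991e+02  4.0000e-02  9.7480e+01] gap 1.002 F [ 0.6 -0.9 -0.9]
(0.4475, -0.0055, 0.205, 84.5) -> [-1.5118 -0.299  -0.0077] 0.0721 rows>= 10
(0.4475, -0.0055, 0.083, 84.5) -> [ 0.    -0.     0.488] 0.0 rows>= 3
```

View pics/p1.png

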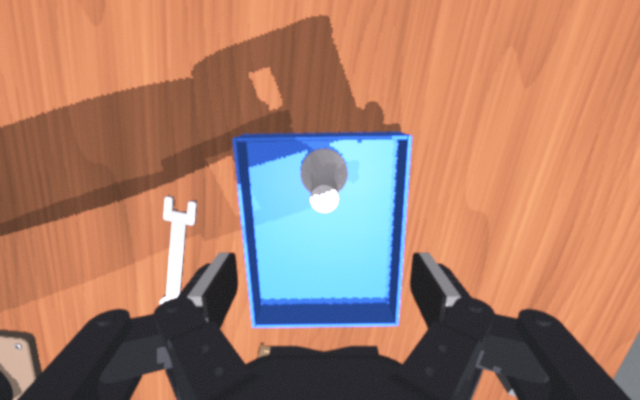

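The cone stands upright at the far end of the tray (foot (324,172), stem top (324,199)). Now the blade.

{"name": "drive_tool", "arguments": {"motion": "1 -0.15 -0.03 0 0.02; 1 -0.3 -0.06 0 0.04; 1 -0.45 -0.09 0 0.06; 1 -0.6 -0.12 0 0.07; 1 -0.75 -0.15 0 0.07; 1 -0.87 -0.17 0 0.07; 1 -0.95 -0.19 0 0.07; 1 -0.98 -0.195 0 0.07"}}

```text
clock: 10.35
eef_pos: [0.4549, 0.1276, 0.2013]
tool_rot: [-179.7, 0.1, 84.7]
force: [0.6, 0.2, 0.5]
finger_gap: 1.001
```

```bash
python3 -c "
from h import *
mv((.4475,-.0055,.20,84.5),(.4475,-.0055,.083,84.5))"
```

```text
t 10.35 at [0.4549 0.1276 0.2013] [-1.7974e+02  8.0000e-02  8.4710e+01] gap 1.001 F [0.6 0.2 0.5]
(0.4475, -0.0055, 0.2, 84.5) -> [-0.5328  0.0196  0.0058] 0.0012 rows>= 4
(0.4475, -0.0055, 0.083, 84.5) -> [ 0.    -0.     0.468] 0.0 rows>= 3
```

{"name": "drive_tool", "arguments": {"motion": "1 -0.15 0.01 0 0; 1 -0.3 0.015 0 0; 1 -0.45 0.02 0 0; 1 -0.53 0.02 0 0; 1 -0.53 0.02 0 0; 1 -0.53 0.02 0.1 0; 1 -0.53 0.02 0.2 0; 1 -0.53 0.02 0.2 0"}}

```text
clock: 11.02
eef_pos: [0.4457, -0.0006, 0.1478]
tool_rot: [-179.3, -0.1, 84.9]
force: [-1.8, 0.2, -0.8]
finger_gap: 0.997
```

```bash
python3 -c "
from h import *
snap('g2.png')
mv((.4475,-.0055,.083,84.5))"
```

```text
t 11.07 at [ 0.447  -0.0009  0.1502] [-1.795e+02 -1.000e-01  8.492e+01] gap 0.998 F [-0.4 -0.1 -0.5]
(0.4475, -0.0055, 0.083, 84.5) -> [-0.0187  0.0058  0.2686] 0.0023 rows>= 2
```

View pics/g2.png

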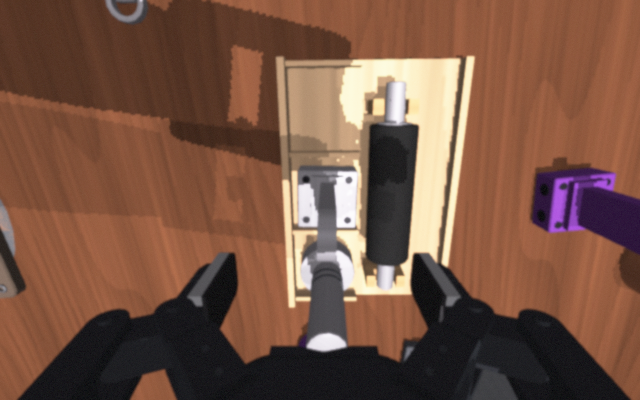

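The blade's base is at (327,197) and its upright blade runs straight down the image, aligned with the jaws. Descending and gripping.

{"name": "drive_tool", "arguments": {"motion": "1 -0.018 0.006 0.06 0; 1 -0.018 0.006 0.12 0; 1 -0.018 0.006 0.18 0; 1 -0.018 0.006 0.23 0; 1 -0.018 0.006 0.27 0; 1 -0.018 0.006 0.27 0; 1 -0.018 0.006 0.27 0; 1 -0.018 0.006 0.27 0"}}

```text
clock: 11.73
eef_pos: [0.4517, -0.0069, 0.0874]
tool_rot: [179.9, 0.0, 84.9]
force: [-0.9, 0.4, -0.5]
finger_gap: 1.001
```

{"name": "drive_tool", "arguments": {"motion": "-1 0 0 0 0; -1 0 0 0 0; -1 0 0 0 0; -1 0 0 0 0; -1 0 0 0 0; -1 0 0 0 0; -1 0 0 0 0; -1 0 0 0 0"}}

```text
clock: 12.4
eef_pos: [0.4501, -0.0069, 0.0859]
tool_rot: [-179.9, -0.0, 84.9]
force: [-1.7, 0.8, -0.0]
finger_gap: 0.134
```

{"name": "drive_tool", "arguments": {"motion": "-1 0 0 0 0; -1 0 0 0 0; -1 0 0 -0.04 0; -1 0 0 -0.1 0; -1 0 0 -0.2 0; -1 0 0 -0.3 0; -1 0 0 -0.37 0; -1 0 0 -0.37 0"}}

```text
clock: 13.07
eef_pos: [0.4535, -0.0075, 0.1832]
tool_rot: [179.5, 0.1, 84.9]
force: [1.7, -0.5, -5.6]
finger_gap: 0.134
```

```bash
python3 -c "
from h import *
mv((.482,.314,.175,98))"
```

```text
t 13.07 at [ 0.4535 -0.0075  0.1832] [1.7946e+02 6.0000e-02 8.4890e+01] gap 0.134 F [ 1.7 -0.5 -5.6]
(0.482, 0.314, 0.175, 98) -> [ 1.2911 -0.0014  0.0313] -0.0728 rows>= 8
```

{"name": "drive_tool", "arguments": {"motion": "-1 0.1 0 0 -0.01; -1 0.25 0 0 -0.02; -1 0.4 0 0 -0.03; -1 0.55 0 0 -0.04; -1 0.7 0 0 -0.05; -1 0.85 0 0 -0.06; -1 0.97 0 0 -0.07; -1 1 0 0 -0.07"}}

```text
clock: 13.73
eef_pos: [0.472, 0.246, 0.1768]
tool_rot: [-179.9, -0.2, 97.7]
force: [-1.4, -0.8, -6.0]
finger_gap: 0.134
```

```bash
python3 -c "
from h import *
mv((.482,.314,.175,98),(.482,.314,.088,98))"
```

```text
t 13.73 at [0.472  0.246  0.1768] [-1.799e+02 -1.600e-01  9.772e+01] gap 0.134 F [-1.4 -0.8 -6. ]
(0.482, 0.314, 0.175, 98) -> [0.2642 0.0764 0.0078] -0.0015 rows>= 2
(0.482, 0.314, 0.088, 98) -> [ 0.    -0.     0.348] 0.0 rows>= 3
```

{"name": "drive_tool", "arguments": {"motion": "-1 0.1 0.03 0 0; -1 0.2 0.06 0 0; -1 0.264 0.076 0 0; -1 0.264 0.076 0.08 0; -1 0.264 0.076 0.18 0; -1 0.264 0.076 0.26 0; -1 0.264 0.076 0.33 0; -1 0.264 0.076 0.33 0"}}

```text
clock: 14.4
eef_pos: [0.4789, 0.3077, 0.0894]
tool_rot: [-179.3, 0.2, 97.5]
force: [-1.0, -0.8, -8.0]
finger_gap: 0.134
```

{"name": "drive_tool", "arguments": {"motion": "-1 0 0 0 0; -1 0 0 0 0; -1 0 0 0 0; -1 0 0 0 0; -1 0 0 0.002 0; -1 0 0 0.004 0; -1 0 0 0.004 0; -1 0 0 0.004 0"}}

```text
clock: 15.07
eef_pos: [0.4834, 0.3099, 0.0955]
tool_rot: [180.0, -0.0, 97.5]
force: [0.2, 0.2, -6.2]
finger_gap: 0.131
```

```bash
python3 -c "
from h import *
mv((.482,.314,.082,98))"
```

```text
t 15.07 at [0.4834 0.3099 0.0955] [179.99  -0.    97.48] gap 0.131 F [ 0.2  0.2 -6.2]
(0.482, 0.314, 0.082, 98) -> [ 0.0168 -0.0033  0.0541] -0.0029 rows>= 1
```

{"name": "drive_tool", "arguments": {"motion": "-1 0.016 0 0.01 0; -1 0.016 0 0.02 0; -1 0.016 0 0.028 0; -1 0.016 0 0.034 0; -1 0.016 0 0.04 0; -1 0.016 0 0.044 0; -1 0.016 0 0.044 0; -1 0.016 0 0.044 0"}}

```text
clock: 15.73
eef_pos: [0.4828, 0.3138, 0.0842]
tool_rot: [-180.0, 0.0, 97.5]
force: [0.5, 0.4, -6.2]
finger_gap: 0.131
```

{"name": "drive_tool", "arguments": {"motion": "-1 0 0 0.002 0; -1 0 0 0.004 0; -1 0 0 0.006 0; -1 0 0 0.008 0; -1 0 0 0.008 0; -1 0 0 0.008 0; -1 0 0 0.008 0; -1 0 0 0.008 0"}}

```text
clock: 16.4
eef_pos: [0.4828, 0.3139, 0.0824]
tool_rot: [180.0, -0.0, 97.5]
force: [-0.1, 0.2, -5.7]
finger_gap: 0.13
```

{"name": "drive_tool", "arguments": {"motion": "-1 0 0 0.002 0; -1 0 0 0.004 0; -1 0 0 0.006 0; -1 0 0 0.006 0; -1 0 0 0.006 0; -1 0 0 0.006 0; -1 0 0 0.006 0; -1 0 0 0.006 0"}}

```text
clock: 17.07
eef_pos: [0.4831, 0.3139, 0.0822]
tool_rot: [180.0, 0.0, 97.5]
force: [-3.4, -2.7, 5.5]
finger_gap: 0.131
```

Contact (the force changed sign, TCP at 0.082). Releasing, lifting and going back for the pillar.

{"name": "drive_tool", "arguments": {"motion": "-1 0 0 -0.003 0; -0.5 0 0 -0.003 0; -0.2 0 0 -0.003 0; 0.2 0 0 -0.003 0; 0.6 0 0 -0.003 0; 1 0 0 -0.003 0; 1 0 0 -0.003 0; 1 0 0 -0.003 0"}}

```text
clock: 17.73
eef_pos: [0.483, 0.3139, 0.0816]
tool_rot: [180.0, -0.0, 97.5]
force: [0.6, 0.3, 0.2]
finger_gap: 1.001
```

{"name": "drive_tool", "arguments": {"motion": "1 0 0 -0.05 0; 1 0 0 -0.15 0; 1 0 0 -0.25 0; 1 0 0 -0.35 0; 1 0 0 -0.45 0; 1 0 0 -0.48 0; 1 0 0 -0.48 0; 1 0 0 -0.48 0"}}

```text
clock: 18.4
eef_pos: [0.4827, 0.3138, 0.2015]
tool_rot: [180.0, -0.0, 97.5]
force: [-0.3, -0.3, -0.6]
finger_gap: 0.998
```

{"name": "drive_tool", "arguments": {"motion": "1 -0.15 -0.03 0 0.02; 1 -0.3 -0.06 0 0.04; 1 -0.45 -0.09 0 0.06; 1 -0.6 -0.12 0 0.07; 1 -0.75 -0.15 0 0.07; 1 -0.87 -0.17 0 0.07; 1 -0.95 -0.19 0 0.07; 1 -0.98 -0.195 0 0.07"}}

```text
clock: 19.07
eef_pos: [0.4648, 0.0623, 0.1991]
tool_rot: [-179.7, 0.0, 84.7]
force: [0.4, -0.5, -1.0]
finger_gap: 0.997
```

```bash
python3 -c "
from h import *
mv((.4412,-.0802,.20,85),(.4412,-.0802,.083,85))"
```

```text
t 19.07 at [0.4648 0.0623 0.1991] [-1.7974e+02  4.0000e-02  8.4700e+01] gap 0.997 F [ 0.4 -0.5 -1. ]
(0.4412, -0.0802, 0.2, 85) -> [-0.5762 -0.0412 -0.0032] -0.0017 rows>= 4
(0.4412, -0.0802, 0.083, 85) -> [ 0.    -0.     0.468] 0.0 rows>= 3
```

{"name": "drive_tool", "arguments": {"motion": "1 -0.15 -0.01 0 0; 1 -0.3 -0.02 0 0; 1 -0.45 -0.03 0 0; 1 -0.57 -0.04 0 0; 1 -0.57 -0.04 0 0; 1 -0.57 -0.04 0.1 0; 1 -0.57 -0.04 0.18 0; 1 -0.57 -0.04 0.18 0"}}

```text
clock: 19.73
eef_pos: [0.4403, -0.0744, 0.151]
tool_rot: [-179.4, -0.2, 84.9]
force: [-0.7, -0.1, -1.2]
finger_gap: 1.005
```

{"name": "drive_tool", "arguments": {"motion": "1 0 0 0 0; 1 0 0 0 0; 1 0 0 0 0; 1 0 0 0 0; 1 0 0 0 0; 1 0 0 0 0; 1 0 0 0 0; 1 0 0 0 0"}}

```text
clock: 20.4
eef_pos: [0.4438, -0.0765, 0.1568]
tool_rot: [180.0, 0.0, 84.9]
force: [0.1, -0.7, -0.0]
finger_gap: 1.004
```

```bash
python3 -c "
from h import *
snap('g3.png')
mv((.4412,-.0802,.085,85))"
```

```text
t 20.45 at [ 0.4438 -0.0764  0.1567] [1.7998e+02 1.0000e-02 8.4880e+01] gap 0.998 F [-0.  -0.1  0.2]
(0.4412, -0.0802, 0.085, 85) -> [-0.0159 -0.009   0.2869] -0.0006 rows>= 2
```

View pics/g3.png

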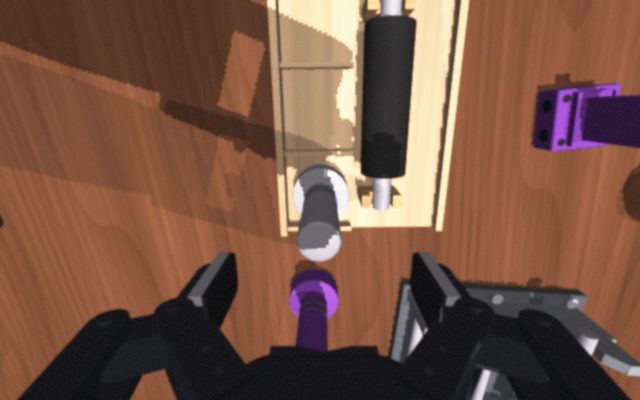

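The silver pillar (foot (320,190)) is still in its bay; the purple pillar (315,295) is further away and outside the rack. Descending on the silver one.

{"name": "drive_tool", "arguments": {"motion": "1 -0.016 -0.009 0.06 0; 1 -0.016 -0.009 0.12 0; 1 -0.016 -0.009 0.18 0; 1 -0.016 -0.009 0.24 0; 1 -0.016 -0.009 0.285 0; 1 -0.016 -0.009 0.285 0; 1 -0.016 -0.009 0.285 0; 1 -0.016 -0.009 0.285 0"}}

```text
clock: 21.12
eef_pos: [0.4417, -0.0804, 0.0861]
tool_rot: [179.9, 0.0, 84.9]
force: [1.0, -0.6, 0.6]
finger_gap: 1.002
```

{"name": "drive_tool", "arguments": {"motion": "-1 0 0 0 0; -1 0 0 0 0; -1 0 0 0 0; -1 0 0 0 0; -1 0 0 0 0; -1 0 0 0 0; -1 0 0 0 0; -1 0 0 0 0"}}

```text
clock: 21.78
eef_pos: [0.4411, -0.0803, 0.0858]
tool_rot: [-180.0, 0.0, 84.9]
force: [-3.3, 0.5, 6.1]
finger_gap: 0.32
```

{"name": "drive_tool", "arguments": {"motion": "-1 0 0 0 0; -1 0 0 0 0; -1 0 0 -0.04 0; -1 0 0 -0.1 0; -1 0 0 -0.2 0; -1 0 0 -0.3 0; -1 0 0 -0.37 0; -1 0 0 -0.37 0"}}

```text
clock: 22.45
eef_pos: [0.4427, -0.0807, 0.1807]
tool_rot: [179.6, 0.1, 84.9]
force: [1.0, -0.4, -7.0]
finger_gap: 0.324
```

```bash
python3 -c "
from h import *
mv((.4915,.249,.175,98))"
```

```text
t 22.45 at [ 0.4427 -0.0807  0.1807] [1.7965e+02 1.0000e-01 8.4880e+01] gap 0.324 F [ 1.  -0.4 -7. ]
(0.4915, 0.249, 0.175, 98) -> [1.3312 0.0766 0.0209] -0.0729 rows>= 8
```

{"name": "drive_tool", "arguments": {"motion": "-1 0.1 0 0 -0.01; -1 0.25 0.01 0 -0.02; -1 0.4 0.02 0 -0.03; -1 0.55 0.03 0 -0.04; -1 0.7 0.04 0 -0.05; -1 0.85 0.05 0 -0.06; -1 0.97 0.055 0 -0.07; -1 1 0.055 0 -0.07"}}

```text
clock: 23.12
eef_pos: [0.4753, 0.1717, 0.1746]
tool_rot: [-179.8, -0.2, 97.7]
force: [-0.4, -1.5, -7.9]
finger_gap: 0.324
```

{"name": "drive_tool", "arguments": {"motion": "-1 0.08 0.03 0 0; -1 0.16 0.05 0 0; -1 0.24 0.07 0 0; -1 0.28 0.08 0 0; -1 0.28 0.08 0 0; -1 0.28 0.08 0 0; -1 0.28 0.08 0 0; -1 0.28 0.08 0 0"}}

```text
clock: 23.78
eef_pos: [0.4874, 0.2385, 0.177]
tool_rot: [-179.9, 0.0, 97.4]
force: [0.7, -0.3, -7.7]
finger_gap: 0.328
```

```bash
python3 -c "
from h import *
snap('p3.png')
mv((.4915,.248,.09,98),)"
```

```text
t 23.83 at [0.4876 0.2386 0.1774] [-1.7995e+02  3.0000e-02  9.7420e+01] gap 0.323 F [ 0.8  0.1 -7.7]
(0.4915, 0.248, 0.09, 98) -> [0.0356 0.0205 0.3494] -0.0032 rows>= 3
```

View pics/p3.png

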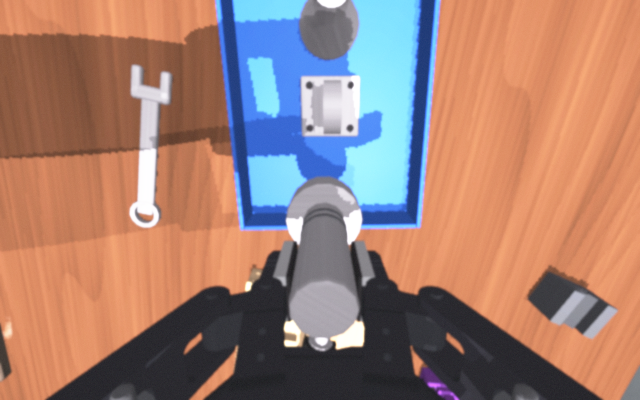

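The blade (330,107) and the cone (328,25) stand upright in the tray, and the held pillar is vertical with room near (322,190). Lowering.

{"name": "drive_tool", "arguments": {"motion": "-1 0.035 0.02 0 0; -1 0.035 0.02 0.06 0; -1 0.035 0.02 0.12 0; -1 0.035 0.02 0.18 0; -1 0.035 0.02 0.24 0; -1 0.035 0.02 0.3 0; -1 0.035 0.02 0.33 0; -1 0.035 0.02 0.33 0"}}

```text
clock: 24.5
eef_pos: [0.4903, 0.2485, 0.0931]
tool_rot: [-179.7, 0.0, 97.5]
force: [-0.5, -0.4, -7.2]
finger_gap: 0.325
```

{"name": "drive_tool", "arguments": {"motion": "-1 0 0 0.005 0; -1 0 0 0.01 0; -1 0 0 0.015 0; -1 0 0 0.015 0; -1 0 0 0.015 0; -1 0 0 0.015 0; -1 0 0 0.015 0; -1 0 0 0.015 0"}}

```text
clock: 25.17
eef_pos: [0.4918, 0.2489, 0.0918]
tool_rot: [180.0, -0.0, 97.5]
force: [0.0, 0.3, -8.3]
finger_gap: 0.321
```

```bash
python3 -c "
from h import *
mv((.4915,.248,.082,98),)"
```

```text
t 25.17 at [0.4918 0.2489 0.0918] [179.98  -0.    97.48] gap 0.321 F [ 0.   0.3 -8.3]
(0.4915, 0.248, 0.082, 98) -> [-0.0035 -0.0015  0.0392] -0.0029 rows>= 1
```

{"name": "drive_tool", "arguments": {"motion": "-1 -0.003 0 0.006 0; -1 -0.003 0 0.012 0; -1 -0.003 0 0.018 0; -1 -0.003 0 0.024 0; -1 -0.003 0 0.03 0; -1 -0.003 0 0.034 0; -1 -0.003 0 0.036 0; -1 -0.003 0 0.036 0"}}

```text
clock: 25.83
eef_pos: [0.4916, 0.2481, 0.0823]
tool_rot: [-180.0, 0.0, 97.5]
force: [-0.8, 0.2, -8.6]
finger_gap: 0.329
```

{"name": "drive_tool", "arguments": {"motion": "-1 0 0 0 0; -1 0 0 0.002 0; -1 0 0 0.004 0; -1 0 0 0.006 0; -1 0 0 0.006 0; -1 0 0 0.006 0; -1 0 0 0.006 0; -1 0 0 0.006 0"}}

```text
clock: 26.5
eef_pos: [0.492, 0.2483, 0.0819]
tool_rot: [180.0, -0.0, 97.5]
force: [-3.1, -0.2, 1.1]
finger_gap: 0.32
```

{"name": "drive_tool", "arguments": {"motion": "-0.5 0 0 0 0; -0.2 0 0 0 0; 0.2 0 0 0 0; 0.6 0 0 0 0; 1 0 0 0 0; 1 0 0 0 0; 1 0 0 0 0; 1 0 0 0 0"}}

```text
clock: 27.17
eef_pos: [0.4919, 0.2482, 0.0811]
tool_rot: [180.0, -0.0, 97.5]
force: [-0.4, -0.2, 1.1]
finger_gap: 1.004
```

{"name": "drive_tool", "arguments": {"motion": "1 0 0 -0.05 0; 1 0 0 -0.15 0; 1 0 0 -0.25 0; 1 0 0 -0.35 0; 1 0 0 -0.45 0; 1 0 0 -0.55 0; 1 0 0 -0.6 0; 1 0 0 -0.6 0"}}

```text
clock: 27.83
eef_pos: [0.4938, 0.2488, 0.236]
tool_rot: [179.5, -0.1, 97.5]
force: [0.5, -0.2, -0.3]
finger_gap: 0.999
```

Run:
```python
from h import *
save('top','top1.png');save('side','side1.png')
d=load('rack.png');s=d['s']
f=lambda cx,cy,z: ray(d,270+cy/3.75,50+(788-cx)/3.75,z,s).round(4)
# roller body end corners at silhouette height ~.04
for p in [(205,262),(575,295),(562,412),(212,365)]: print(f(*p,.045))
print('axle',f(127,303,.045),f(680,362,.045))
a=cv2.imread('pics/top1.png')[130:270,160:460];b=cv2.imread('pics/side1.png')[150:400,220:470]
cv2.imwrite('pics/c3.png',np.vstack([cv2.resize(a,(640,299)),cv2.resize(b,(300,300)) if 0 else np.hstack([cv2.resize(b,(300,300)),np.zeros((300,340,3),np.uint8)])]))
mv((.502,-.01,.2,85),(.575,-.25,.3,80))
```

```text
[ 0.4804 -0.0653  0.045 ]
[0.4879 0.058  0.045 ]
[0.525  0.0543 0.045 ]
[ 0.5162 -0.0625  0.045 ]
axle [ 0.4957 -0.0946  0.045 ] [0.5075 0.089  0.045 ]
t 27.93 at [0.4916 0.2481 0.2309] [179.99  -0.    97.48] gap 0.999 F [ 0.3 -0.1  0.1]
(0.502, -0.01, 0.2, 85) -> [-1.029  -0.0931  0.1237] 0.0694 rows>= 7
(0.575, -0.25, 0.3, 80) -> [-0.9309  0.3746 -0.4   ] 0.0278 rows>= 7
```

View pics/c3.png

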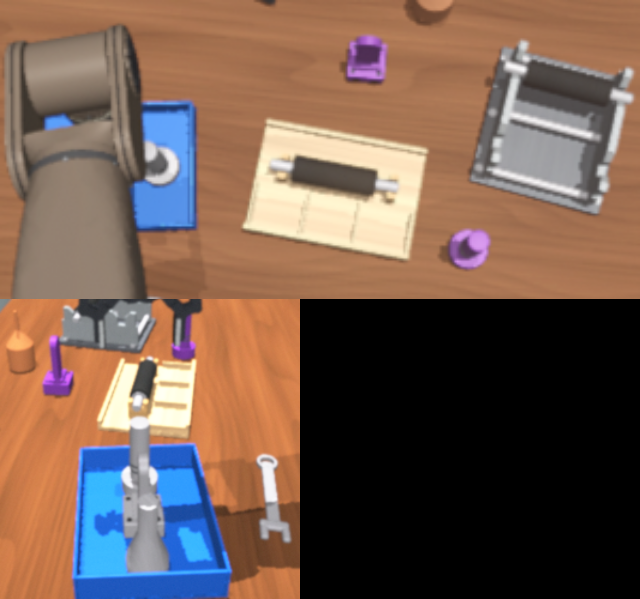

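Top and side views: the pillar, blade and cone stand upright in the tray, and the roller is still in its rests at crop (333,176). Step 1 looks done. Next I measure the table's slots from close by.

{"name": "drive_tool", "arguments": {"motion": "1 -0.16 0.02 0 0.02; 1 -0.33 0.04 -0.05 0.04; 1 -0.5 0.06 -0.1 0.06; 1 -0.66 0.06 -0.15 0.07; 1 -0.82 0.06 -0.2 0.08; 1 -1 0.06 -0.28 0.08; 1 -1 0.06 -0.28 0.08; 1 -1 0.06 -0.28 0.08"}}

```text
clock: 28.6
eef_pos: [0.5396, -0.0007, 0.3007]
tool_rot: [-180.0, 0.0, 82.8]
force: [-1.2, 0.4, 0.3]
finger_gap: 1.0
```

```bash
python3 -c "
from h import *
mv((.58,-.29,.3,81))"
```

```text
t 28.6 at [ 0.5396 -0.0007  0.3007] [-1.7998e+02  3.0000e-02  8.2820e+01] gap 1.0 F [-1.2  0.4  0.3]
(0.58, -0.29, 0.3, 81) -> [-1.1281  0.3052  0.003 ] 0.0101 rows>= 8
```

{"name": "drive_tool", "arguments": {"motion": "1 -0.16 0.05 0 0.01; 1 -0.32 0.1 0 0.01; 1 -0.48 0.15 0 0.01; 1 -0.64 0.2 0 0.01; 1 -0.8 0.25 0 0.01; 1 -0.95 0.3 0 0.01; 1 -1 0.3 0 0.01; 1 -1 0.3 0 0.01"}}

```text
clock: 29.27
eef_pos: [0.5828, -0.2564, 0.2976]
tool_rot: [-179.7, -0.1, 81.1]
force: [0.0, 0.9, 0.1]
finger_gap: 0.999
```

{"name": "drive_tool", "arguments": {"motion": "1 -0.1 0 0 0; 1 -0.12 0 0 0; 1 -0.12 0 0 0; 1 -0.12 0 0 0; 1 -0.12 0 0 0; 1 -0.12 0 0 0; 1 -0.12 0 0 0; 1 -0.12 0 0 0"}}

```text
clock: 29.93
eef_pos: [0.5792, -0.2839, 0.3013]
tool_rot: [180.0, -0.0, 81.3]
force: [0.2, 0.9, 0.4]
finger_gap: 0.998
```

```bash
python3 -c "
from h import *
d=snap('table.png');mv()
s=d['s'];i=cv2.imread('pics/table.png')
for p in [(.6,-.3,.09),(.58,-.22,.09),(.57,-.38,.09)]: print(proj(d,p,s))
cv2.imwrite('pics/c4.png',cv2.resize(i[60:310,200:500],None,fx=2.4,fy=2.4,interpolation=cv2.INTER_CUBIC))
"
```

```text
t 29.98 at [ 0.5791 -0.2841  0.3013] [179.99   0.    81.32] gap 0.998 F [ 0.2 -0.3  0.6]
(np.float64(342.09716778711464), np.float64(182.30023118416656))
(np.float64(315.5866491769081), np.float64(118.03998515969732))
(np.float64(327.4955233099017), np.float64(244.26285927204046))
```

View pics/c4.png

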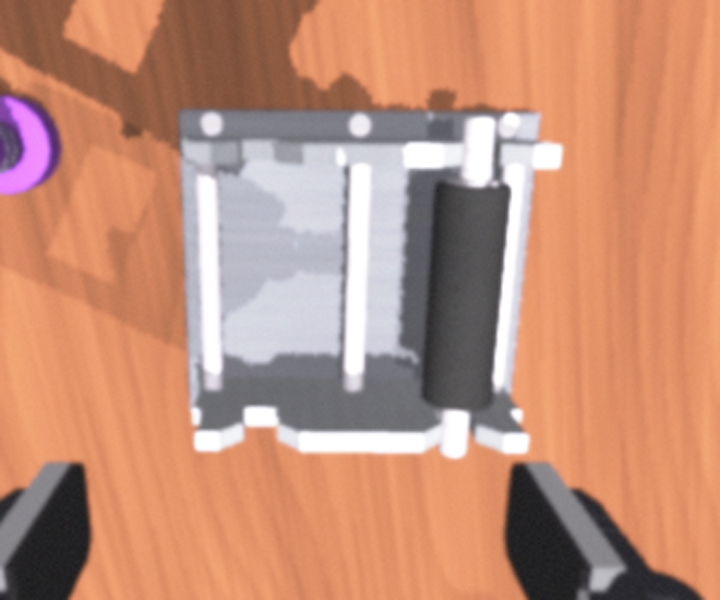

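Crop of the table: the fixed roller is at (465,290). The near cheek has its empty slot at about (260,415–440), the far cheek's is at about (257,150), and tie rods are at (208,280) and (355,280). Converting to world.

Run:
```python
from h import *
d=load('table.png');s=d['s']
f=lambda cx,cy,z: ray(d,200+cx/2.4,60+cy/2.4,z,s)[:3]
a=f(480,118,.075);b=f(455,457,.075);print('fixed axle',a,b,np.linalg.norm(a-b))
m=(a+b)/2;yv=(a-b)/np.linalg.norm(a-b);xv=np.array([yv[1],-yv[0],0]);print('yaw',np.degrees(np.arctan2(-yv[0],yv[1])),'mid',m,'empty mid',m-.11*xv)
n=f(260,440,.094);fr=f(257,155,.094);print('near slot',n,'far',fr,np.linalg.norm(n-fr),'mid',(n+fr)/2)
print('near floor',f(260,415,.062))
y2=(fr-n)/np.linalg.norm(fr-n);print('yaw2',np.degrees(np.arctan2(-y2[0],y2[1])))
i=cv2.imread('pics/table.png');
A=cv2.resize(i[110:140,270:350],None,fx=9,fy=9,interpolation=cv2.INTER_CUBIC);B=cv2.resize(i[222:257,270:350],None,fx=9,fy=9,interpolation=cv2.INTER_CUBIC)
cv2.imwrite('pics/c5.png',np.vstack([A,B]))
```

```text
fixed axle [ 0.6801876  -0.22565113  0.075     ] [ 0.65208576 -0.40945838  0.075     ] 0.18594304926711494
yaw -8.692498195899883 mid [ 0.66613668 -0.31755476  0.075     ] empty mid [ 0.55740017 -0.3009303   0.075     ]
near slot [ 0.54593699 -0.3729853   0.094     ] far [ 0.56937094 -0.22551612  0.094     ] 0.14931948771041412 mid [ 0.55765397 -0.29925071  0.094     ]
near floor [ 0.54446999 -0.37237249  0.062     ]
yaw2 -9.029232714763445
```

View pics/c5.png

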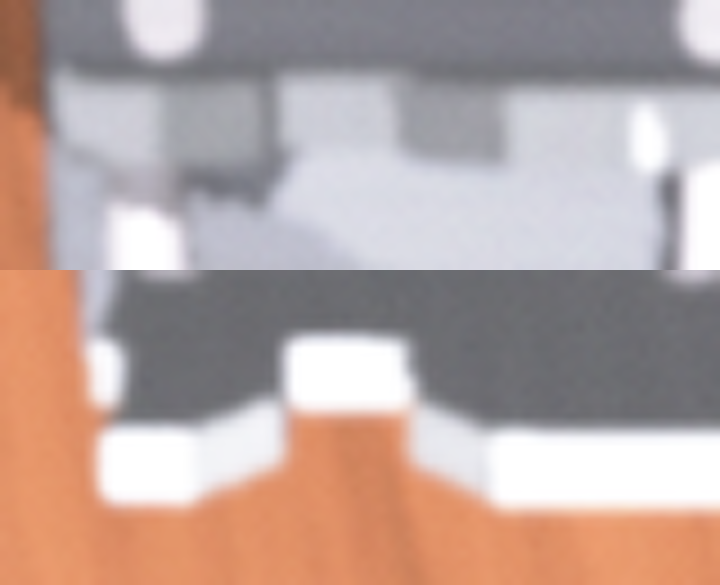

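Close crop: near slot centre at u≈308.4 (flare 200–490, floor 283–410), far slot centre at u≈307.2. Both methods agree on an empty-pair middle of (0.5575, −0.300) and a yaw of −8.9°. Now the roller.

```bash
python3 -c "
from h import *
mv((.502,-.005,.2,85.5))"
```

```text
t 29.98 at [ 0.5791 -0.2841  0.3013] [179.99   0.    81.32] gap 0.998 F [ 0.2 -0.3  0.6]
(0.502, -0.005, 0.2, 85.5) -> [ 1.0571 -0.4736  0.4049] -0.0232 rows>= 8
```

{"name": "drive_tool", "arguments": {"motion": "1 0.15 -0.07 0 -0.01; 1 0.3 -0.14 0 -0.02; 1 0.45 -0.2 0 -0.023; 1 0.6 -0.27 0 -0.023; 1 0.75 -0.34 0 -0.023; 1 0.88 -0.4 0.1 -0.023; 1 1 -0.45 0.2 -0.023; 1 1 -0.47 0.3 -0.023"}}

```text
clock: 30.65
eef_pos: [0.5, -0.0153, 0.2264]
tool_rot: [179.9, -0.1, 85.7]
force: [-0.3, 0.0, 0.2]
finger_gap: 1.004
```

{"name": "drive_tool", "arguments": {"motion": "1 0 0 0.1 0; 1 0.03 0 0.2 0; 1 0.05 0 0.3 0; 1 0.05 0 0.4 0; 1 0.05 0 0.4 0; 1 0.05 0 0.4 0; 1 0.05 0 0.4 0; 1 0.05 0 0.4 0"}}

```text
clock: 31.32
eef_pos: [0.5033, -0.0077, 0.1284]
tool_rot: [179.8, 0.0, 85.4]
force: [-0.1, 0.1, 1.1]
finger_gap: 1.0
```

```bash
python3 -c "
from h import *
snap('g4.png');mv((.502,-.005,.08,85.5),(.502,-.005,.026,85.5))"
```

```text
t 31.37 at [ 0.5032 -0.0077  0.1284] [1.7977e+02 3.0000e-02 8.5410e+01] gap 1.0 F [-0.2  0.4 -0.2]
(0.502, -0.005, 0.08, 85.5) -> [ 0.0105 -0.0066  0.1934] -0.0005 rows>= 2
(0.502, -0.005, 0.026, 85.5) -> [ 0.    -0.     0.216] 0.0 rows>= 2
```

View pics/g4.png

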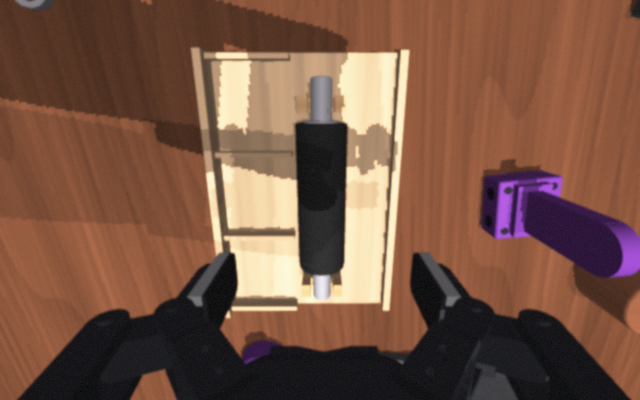

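The roller is aligned with the jaws, with axle ends at (321,76) and (322,298). Computing its centre once more, then gripping.

```bash
python3 -c "
from h import *
d=load('g4.png');s=d['s']
a,b=ray(d,321,76,.046,s),ray(d,322,298,.046,s);print(a,b,(a+b)/2,np.linalg.norm(a-b))
a,b=ray(d,321,122,.05,s),ray(d,322,273,.05,s);print(a,b,(a+b)/2,np.linalg.norm(a-b))
# grid of slots in rack: back edge/front corner for rack pose
"
```

```text
[0.50999735 0.08899892 0.046     ] [ 0.49570301 -0.09303036  0.046     ] [ 0.50285018 -0.00201572  0.046     ] 0.182589670449854
[0.50742919 0.05801314 0.05      ] [ 0.49797915 -0.06545004  0.05      ] [ 0.50270417 -0.00371845  0.05      ] 0.12382430438378772
```

{"name": "drive_tool", "arguments": {"motion": "1 0.01 -0.006 0.06 0; 1 0.01 -0.006 0.12 0; 1 0.01 -0.006 0.19 0; 1 0.01 -0.006 0.25 0; 1 0.01 -0.006 0.31 0; 1 0.01 -0.006 0.36 0; 1 0.01 -0.006 0.4 0; 1 0.01 -0.006 0.4 0"}}

```text
clock: 32.03
eef_pos: [0.4998, -0.0046, 0.0251]
tool_rot: [-179.9, -0.0, 85.4]
force: [-0.9, -0.1, 0.1]
finger_gap: 0.994
```

{"name": "drive_tool", "arguments": {"motion": "-1 0 0 0 0; -1 0 0 0 0; -1 0 0 0 0; -1 0 0 0 0; -1 0 0 0 0; -1 0 0 0 0; -1 0 0 0 0; -1 0 0 0 0"}}

```text
clock: 32.7
eef_pos: [0.5013, -0.0049, 0.0275]
tool_rot: [179.9, 0.0, 85.5]
force: [-1.7, -0.6, 6.5]
finger_gap: 0.446
```

{"name": "drive_tool", "arguments": {"motion": "-1 0 0 0 0; -1 0 0 0 0; -1 0 0 -0.04 0; -1 0 0 -0.12 0; -1 0 0 -0.22 0; -1 0 0 -0.34 0; -1 0 0 -0.46 0; -1 0 0 -0.46 0"}}

```text
clock: 33.37
eef_pos: [0.5036, -0.0052, 0.1469]
tool_rot: [179.4, 0.1, 85.4]
force: [3.3, 0.6, -5.2]
finger_gap: 0.449
```

{"name": "drive_tool", "arguments": {"motion": "-1 0 0 -0.06 0; -1 0 0 -0.16 0; -1 0 0 -0.28 0; -1 0 0 -0.3 0; -1 0 0 -0.3 0; -1 0 0 -0.3 0; -1 0 0 -0.3 0; -1 0 0 -0.3 0"}}

```text
clock: 34.03
eef_pos: [0.4988, -0.0043, 0.2129]
tool_rot: [-179.7, -0.0, 85.4]
force: [-0.5, 0.1, -6.6]
finger_gap: 0.447
```

```bash
python3 -c "
from h import *
mv((.5575,-.30,.22,81))"
```

```text
t 34.03 at [ 0.4988 -0.0043  0.2129] [-1.7969e+02 -4.0000e-02  8.5420e+01] gap 0.447 F [-0.5  0.1 -6.6]
(0.5575, -0.3, 0.22, 81) -> [-1.1602  0.3281 -0.0308] 0.0246 rows>= 8
```

{"name": "drive_tool", "arguments": {"motion": "-1 -0.1 0.03 0 0.005; -1 -0.25 0.08 -0.02 0.01; -1 -0.4 0.13 -0.03 0.02; -1 -0.55 0.18 -0.03 0.025; -1 -0.7 0.22 -0.03 0.025; -1 -0.82 0.26 -0.03 0.025; -1 -0.92 0.29 -0.03 0.025; -1 -0.96 0.3 -0.03 0.025"}}

```text
clock: 34.7
eef_pos: [0.5558, -0.2535, 0.2213]
tool_rot: [-179.9, 0.0, 80.8]
force: [-0.8, 0.5, -6.1]
finger_gap: 0.447
```

{"name": "drive_tool", "arguments": {"motion": "-1 -0.05 0 0 0; -1 -0.1 0 0 0; -1 -0.15 0.01 0 0; -1 -0.19 0.01 0 0; -1 -0.19 0.01 0 0; -1 -0.19 0.01 0 0; -1 -0.19 0.01 0 0; -1 -0.19 0.01 0 0"}}

```text
clock: 35.37
eef_pos: [0.5511, -0.2963, 0.2237]
tool_rot: [-180.0, -0.0, 81.0]
force: [-0.5, -0.3, -6.6]
finger_gap: 0.447
```

{"name": "drive_tool", "arguments": {"motion": "-1 0 0 0 0; -1 0 0 0 0; -1 0 0 0 0; -1 0 0 0 0; -1 0 0 0 0; -1 0 0 0 0; -1 0 0 0 0; -1 0 0 0 0"}}

```text
clock: 36.03
eef_pos: [0.551, -0.2972, 0.2236]
tool_rot: [-180.0, -0.0, 80.9]
force: [-0.2, -0.5, -5.4]
finger_gap: 0.443
```

```bash
python3 -c "
from h import *
d=snap('h4.png');mv((.5575,-.302,.12,81))
s=d['s']
# held axle far end check: print columns of dark body edges / bright axle row profile
g=cv2.cvtColor(d['image'],cv2.COLOR_RGB2GRAY)
for v in (120,140,160,180,200,220,240): 
    r=g[v,250:400]; k=np.where(r<50)[0]; print(v,(k.min()+250,k.max()+250) if len(k) else None)
"
```

```text
t 36.08 at [ 0.551  -0.2972  0.2236] [-180.      0.     80.92] gap 0.445 F [-0.6 -0.  -6.6]
(0.5575, -0.302, 0.12, 81) -> [-0.0148  0.0287  0.4142] -0.0004 rows>= 3
120 None
140 None
160 (np.int64(281), np.int64(281))
180 (np.int64(282), np.int64(292))
200 (np.int64(282), np.int64(363))
220 (np.int64(283), np.int64(364))
240 (np.int64(285), np.int64(363))
```

{"name": "drive_tool", "arguments": {"motion": "-1 -0.015 0.028 0.08 0; -1 -0.015 0.028 0.16 0; -1 -0.015 0.028 0.24 0; -1 -0.015 0.028 0.32 0; -1 -0.015 0.028 0.38 0; -1 -0.015 0.028 0.41 0; -1 -0.015 0.028 0.41 0; -1 -0.015 0.028 0.41 0"}}

```text
clock: 36.75
eef_pos: [0.5575, -0.3021, 0.1213]
tool_rot: [180.0, 0.0, 80.9]
force: [-0.2, -0.4, -5.8]
finger_gap: 0.449
```

{"name": "drive_tool", "arguments": {"motion": "-1 0 0 0 0; -1 0 0 0 0; -1 0 0 0 0; -1 0 0 0 0; -1 0 0 0 0; -1 0 0 0 0; -1 0 0 0 0; -1 0 0 0 0"}}

```text
clock: 37.42
eef_pos: [0.5573, -0.3019, 0.1211]
tool_rot: [-180.0, -0.0, 80.9]
force: [-0.1, -0.0, -6.5]
finger_gap: 0.447
```

Run:
```python
from h import *
d=snap('h5.png');mv((.5575,-.302,.066,81))
# predicted pixel of slot centres and tops to overlay
i=cv2.imread('pics/h5.png');s=d['s']
for p in [(.546,-.373,.094),(.5694,-.2255,.094)]: print(proj(d,p,s))
cv2.imwrite('pics/c6.png',cv2.resize(i[60:380,160:480],None,fx=1.8,fy=1.8))
```

```text
t 37.47 at [ 0.5573 -0.3019  0.121 ] [-179.99   -0.     80.92] gap 0.441 F [-0.8  0.4 -6.3]
(0.5575, -0.302, 0.066, 81) -> [-1.0e-04  9.0e-04  2.2e-01] -0.0004 rows>= 2
(np.float64(323.2684678926648), np.float64(330.57414608338934))
(np.float64(322.7592364949931), np.float64(105.5202492136329))
```

View pics/c6.png

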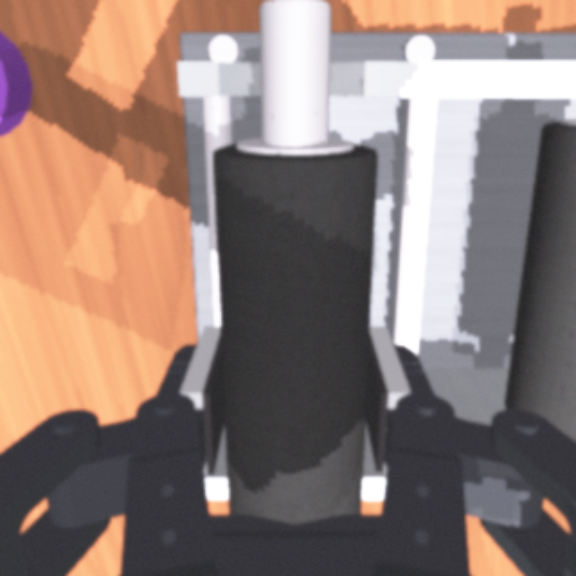

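The axle (295,60) sits midway over the far slot's flare (about 230–363), so it is aligned. Descending in steps.

{"name": "drive_tool", "arguments": {"motion": "-1 0 0 0.03 0; -1 0 0 0.06 0; -1 0 0 0.09 0; -1 0 0 0.12 0; -1 0 0 0.15 0; -1 0 0 0.18 0; -1 0 0 0.2 0; -1 0 0 0.2 0"}}

```text
clock: 38.13
eef_pos: [0.5564, -0.3012, 0.069]
tool_rot: [-179.8, -0.1, 80.9]
force: [-0.4, -0.2, -5.5]
finger_gap: 0.446
```

{"name": "drive_tool", "arguments": {"motion": "-1 0 0 0.005 0; -1 0 0 0.01 0; -1 0 0 0.015 0; -1 0 0 0.02 0; -1 0 0 0.024 0; -1 0 0 0.028 0; -1 0 0 0.028 0; -1 0 0 0.028 0"}}

```text
clock: 38.8
eef_pos: [0.5574, -0.3019, 0.0641]
tool_rot: [180.0, -0.0, 80.9]
force: [0.2, 0.3, -5.8]
finger_gap: 0.444
```

{"name": "drive_tool", "arguments": {"motion": "-1 0 0 0.005 0; -1 0 0 0.01 0; -1 0 0 0.015 0; -1 0 0 0.02 0; -1 0 0 0.024 0; -1 0 0 0.024 0; -1 0 0 0.024 0; -1 0 0 0.024 0"}}

```text
clock: 39.47
eef_pos: [0.5574, -0.302, 0.0581]
tool_rot: [180.0, 0.0, 80.9]
force: [1.2, -0.5, -5.6]
finger_gap: 0.447
```

{"name": "drive_tool", "arguments": {"motion": "-1 0 0 0.002 0; -1 0 0 0.004 0; -1 0 0 0.006 0; -1 0 0 0.006 0; -1 0 0 0.006 0; -1 0 0 0.006 0; -1 0 0 0.006 0; -1 0 0 0.006 0"}}

```text
clock: 40.13
eef_pos: [0.5575, -0.3021, 0.0576]
tool_rot: [180.0, 0.0, 80.9]
force: [-4.4, 3.1, 4.6]
finger_gap: 0.447
```

Contact at TCP z 0.0576, matching the expected seated height (about 0.057). Releasing and lifting.

{"name": "drive_tool", "arguments": {"motion": "-1 0 0 -0.002 0; -0.1 0 0 -0.002 0; 0 0 0 -0.002 0; 0.2 0 0 -0.002 0; 0.4 0 0 -0.002 0; 0.7 0 0 -0.002 0; 0.9 0 0 -0.002 0; 0.9 0 0 -0.002 0"}}

```text
clock: 40.8
eef_pos: [0.5575, -0.3021, 0.0571]
tool_rot: [180.0, 0.0, 80.9]
force: [0.1, -0.2, 0.0]
finger_gap: 0.95
```

{"name": "drive_tool", "arguments": {"motion": "0.9 0 0 -0.04 0; 0.9 0 0 -0.1 0; 0.9 0 0 -0.2 0; 0.9 0 0 -0.32 0; 0.9 0 0 -0.44 0; 1 0 0 -0.56 0; 1 0 0 -0.68 0; 1 0 0 -0.72 0"}}

```text
clock: 41.47
eef_pos: [0.5593, -0.3034, 0.2443]
tool_rot: [179.5, 0.3, 80.9]
force: [0.2, -0.3, 0.7]
finger_gap: 1.001
```

{"name": "drive_tool", "arguments": {"motion": "1 0 0 -0.08 0; 1 0.05 0 -0.16 0; 1 0.1 0 -0.2 0; 1 0.1 0 -0.2 0; 1 0.1 0 -0.2 0; 1 0.1 0 -0.2 0; 1 0.1 0 -0.2 0; 1 0.1 0 -0.2 0"}}

```text
clock: 42.13
eef_pos: [0.5607, -0.2773, 0.2851]
tool_rot: [-179.8, -0.1, 80.9]
force: [-0.1, 0.5, 0.1]
finger_gap: 0.998
```

Run:
```python
from h import *
d=snap('t2.png');s=d['s'];mv((.53,-.05,.25,86))
g=cv2.cvtColor(d['image'],cv2.COLOR_RGB2GRAY)
print([tuple(np.round(proj(d,p,s),1)) for p in [(.5575,-.3,.07),(.546,-.373,.094),(.5694,-.2255,.094)]])
m=((g<75)*255).astype(np.uint8);m[260:]=0
n,l,st,c=cv2.connectedComponentsWithStats(cv2.morphologyEx(m,cv2.MORPH_OPEN,np.ones((7,7))))
for k in range(1,n):
    if st[k,4]>500:
        r=cv2.minAreaRect(np.argwhere(l==k)[:,::-1].astype(np.float32));print(st[k],r)
        if 25<min(r[1])<60:
            u,v=r[0];print(ray(d,u,v,.085,s))
```

```text
t 42.18 at [ 0.5608 -0.2774  0.2855] [-1.7987e+02 -6.0000e-02  8.0900e+01] gap 1.002 F [-0.1 -0.1  0.2]
(0.53, -0.05, 0.25, 86) -> [ 0.8784 -0.2652  0.1434] -0.0283 rows>= 6
[(np.float64(324.2), np.float64(189.6)), (np.float64(324.3), np.float64(252.0)), (np.float64(324.1), np.float64(129.2))]
[394 141  16  92 899] ((401.1971435546875, 186.58868408203125), (11.117690086364746, 91.63782501220703), 4.23639440536499)
[309 143  11  53 504] ((314.0, 169.0), (52.0, 10.0), 90.0)
```

Run:
```python
from h import *
d=load('t2.png');s=d['s'];g=cv2.cvtColor(d['image'],cv2.COLOR_RGB2GRAY)
yv=np.array([np.sin(np.radians(8.9)),np.cos(np.radians(8.9)),0]);c=np.array([.5575,-.30,0])
for y in (-.088,-.066,-.045,0,.045,.066,.088):
    u,v=proj(d,c+y*yv+[0,0,.085],s);v=round(v);print(y,round(u,1),v,'from 296:',g[v,296:354:2])
```

```text
-0.088 324.4 259 from 296: [164 169 171 171 168 166 167 170 167 169 166 166 174 191 214 210 176 171
 171 170 176 170 169 164 165 168 176 179 177]
-0.066 324.3 243 from 296: [245 148 114 114 113 113 115 116 115 129 215 252 247 255 255 255 254 219
 132 119 114 112 115 115 117 114 115 114 112]
-0.045 324.3 228 from 296: [155 163 210 217 190 131 107  71  64  75  80  87  86  90  92  94  91  88
  86  79  73  64  80 112 113 113 113 115 114]
0 324.2 193 from 296: [199 251 255 255 245 194 127  58  56  66  73  80  82  84  81  83  84  86
  84  81  77  68 125 212 220 220 220 219 219]
0.045 324.0 156 from 296: [233 254 255 253 220 183  97  55  59  66  73  72  74  77  81  79  84  89
  87  82  74  70  82 194 222 223 222 221 222]
0.066 324.0 137 from 296: [163 181 186 208 203 170 119 102 101 102 102 126 183 220 235 249 235 195
 136 142 208 224 226 224 224 222 222 222 222]
0.088 323.9 117 from 296: [151 226 241 241 229 157 134 133 133 110 102 128 183 216 233 235 224 195
 150 134 132 134 132 132 132 134 132 130 132]
```

Measured on the pixels: both axle ends and the body are centred at u 323.5–324.7 against a predicted slot line of 324.2, so the roller lies straight in both slots, and the contact height matched. Now returning the pillar.

{"name": "drive_tool", "arguments": {"motion": "1 0.15 -0.05 0 -0.01; 1 0.31 -0.1 0 -0.02; 1 0.47 -0.15 0.03 -0.03; 1 0.63 -0.2 0.05 -0.04; 1 0.79 -0.24 0.1 -0.05; 1 0.95 -0.28 0.14 -0.06; 1 1 -0.29 0.14 -0.06; 1 1 -0.29 0.14 -0.06"}}

```text
clock: 42.85
eef_pos: [0.5279, -0.0156, 0.2506]
tool_rot: [-179.9, -0.1, 92.0]
force: [0.0, -0.8, 0.2]
finger_gap: 0.998
```

```bash
python3 -c "
from h import *
mv((.492,.2482,.25,97.5))"
```

```text
t 42.85 at [ 0.5279 -0.0156  0.2506] [-1.7985e+02 -9.0000e-02  9.1980e+01] gap 0.998 F [ 0.  -0.8  0.2]
(0.492, 0.2482, 0.25, 97.5) -> [ 1.0596 -0.1071  0.0043] -0.0307 rows>= 7
```

{"name": "drive_tool", "arguments": {"motion": "1 0.15 -0.02 0 -0.01; 1 0.31 -0.03 0 -0.02; 1 0.47 -0.05 0 -0.03; 1 0.63 -0.06 0 -0.03; 1 0.79 -0.08 0 -0.03; 1 0.95 -0.1 0 -0.03; 1 1 -0.107 0 -0.03; 1 1 -0.107 0 -0.03"}}

```text
clock: 43.52
eef_pos: [0.4948, 0.2318, 0.252]
tool_rot: [180.0, -0.0, 97.3]
force: [-0.6, -0.2, -0.3]
finger_gap: 1.0
```

{"name": "drive_tool", "arguments": {"motion": "1 0.04 0 0 0; 1 0.06 0 0.05 0; 1 0.06 0 0.15 0; 1 0.06 0 0.25 0; 1 0.06 0 0.35 0; 1 0.06 0 0.36 0; 1 0.06 0 0.36 0; 1 0.06 0 0.36 0"}}

```text
clock: 44.18
eef_pos: [0.4938, 0.2444, 0.1627]
tool_rot: [180.0, 0.0, 97.0]
force: [0.3, -0.1, -0.2]
finger_gap: 0.998
```

```bash
python3 -c "
from h import *
mv((.492,.2482,.0815,97.5))"
```

```text
t 44.18 at [0.4938 0.2444 0.1627] [179.96   0.    97.05] gap 0.998 F [ 0.3 -0.1 -0.2]
(0.492, 0.2482, 0.0815, 97.5) -> [ 0.0161 -0.0055  0.3247] -0.0025 rows>= 2
```

{"name": "drive_tool", "arguments": {"motion": "1 0.016 -0.005 0.06 0; 1 0.016 -0.005 0.12 0; 1 0.016 -0.005 0.18 0; 1 0.016 -0.005 0.24 0; 1 0.016 -0.005 0.29 0; 1 0.016 -0.005 0.325 0; 1 0.016 -0.005 0.325 0; 1 0.016 -0.005 0.325 0"}}

```text
clock: 44.85
eef_pos: [0.4917, 0.2488, 0.0813]
tool_rot: [180.0, -0.0, 97.1]
force: [0.1, 0.5, 0.2]
finger_gap: 1.005
```

{"name": "drive_tool", "arguments": {"motion": "-1 0 0 0 0; -1 0 0 0 0; -1 0 0 0 0; -1 0 0 0 0; -1 0 0 0 0; -1 0 0 0 0; -1 0 0 0 0; -1 0 0 0 0"}}

```text
clock: 45.52
eef_pos: [0.4919, 0.249, 0.0815]
tool_rot: [179.9, -0.0, 97.1]
force: [1.2, -0.8, 2.8]
finger_gap: 0.319
```

{"name": "drive_tool", "arguments": {"motion": "-1 0 0 0 0; -1 0 0 0 0; -1 0 0 -0.04 0; -1 0 0 -0.1 0; -1 0 0 -0.2 0; -1 0 0 -0.3 0; -1 0 0 -0.37 0; -1 0 0 -0.37 0"}}

```text
clock: 46.18
eef_pos: [0.4919, 0.2491, 0.1757]
tool_rot: [179.8, -0.0, 97.1]
force: [1.9, -0.1, -6.2]
finger_gap: 0.327
```

{"name": "drive_tool", "arguments": {"motion": "-1 -0.1 -0.02 0 0.01; -1 -0.25 -0.05 0 0.02; -1 -0.4 -0.08 0 0.04; -1 -0.55 -0.11 0 0.06; -1 -0.7 -0.14 0 0.07; -1 -0.85 -0.17 0 0.07; -1 -0.95 -0.19 0 0.07; -1 -0.98 -0.2 0 0.07"}}

```text
clock: 46.85
eef_pos: [0.4693, -0.0036, 0.17]
tool_rot: [-179.6, 0.1, 84.3]
force: [1.0, 0.5, -8.6]
finger_gap: 0.325
```

```bash
python3 -c "
from h import *
mv((.4413,-.0803,.18,84.9))"
```

```text
t 46.85 at [ 0.4693 -0.0036  0.17  ] [-1.7964e+02  9.0000e-02  8.4330e+01] gap 0.325 F [ 1.   0.5 -8.6]
(0.4413, -0.0803, 0.18, 84.9) -> [-0.3166 -0.0815 -0.039 ] -0.0032 rows>= 2
```

{"name": "drive_tool", "arguments": {"motion": "-1 -0.1 -0.03 0 -0.003; -1 -0.2 -0.06 0 -0.003; -1 -0.29 -0.08 0 -0.003; -1 -0.3 -0.08 0 -0.003; -1 -0.3 -0.08 0 -0.003; -1 -0.3 -0.08 0 -0.003; -1 -0.3 -0.08 0 -0.003; -1 -0.3 -0.08 0 -0.003"}}

```text
clock: 47.52
eef_pos: [0.4448, -0.0721, 0.1726]
tool_rot: [-179.9, -0.0, 85.1]
force: [-0.0, 0.1, -7.8]
finger_gap: 0.325
```

```bash
python3 -c "
from h import *
mv((.4413,-.0803,.092,84.9))"
```

```text
t 47.52 at [ 0.4448 -0.0721  0.1726] [-1.7993e+02 -5.0000e-02  8.5140e+01] gap 0.325 F [-0.   0.1 -7.8]
(0.4413, -0.0803, 0.092, 84.9) -> [-0.034  -0.0106  0.3226] 0.0014 rows>= 2
```

{"name": "drive_tool", "arguments": {"motion": "-1 -0.033 -0.01 0 0; -1 -0.033 -0.01 0.05 0; -1 -0.033 -0.01 0.12 0; -1 -0.033 -0.01 0.18 0; -1 -0.033 -0.01 0.24 0; -1 -0.033 -0.01 0.29 0; -1 -0.033 -0.01 0.31 0; -1 -0.033 -0.01 0.31 0"}}

```text
clock: 48.18
eef_pos: [0.4406, -0.0808, 0.0944]
tool_rot: [-179.8, -0.1, 85.1]
force: [-0.5, 0.5, -7.1]
finger_gap: 0.327
```

{"name": "drive_tool", "arguments": {"motion": "-1 0 0 0.004 0; -1 0 0 0.008 0; -1 0 0 0.012 0; -1 0 0 0.012 0; -1 0 0 0.012 0; -1 0 0 0.012 0; -1 0 0 0.012 0; -1 0 0 0.012 0"}}

```text
clock: 48.85
eef_pos: [0.4418, -0.0813, 0.0929]
tool_rot: [180.0, 0.0, 85.1]
force: [0.1, -0.9, -8.1]
finger_gap: 0.324
```

```bash
python3 -c "
from h import *
mv((.4413,-.0803,.0855,84.9))"
```

```text
t 48.85 at [ 0.4418 -0.0813  0.0929] [179.99   0.    85.06] gap 0.324 F [ 0.1 -0.9 -8.1]
(0.4413, -0.0803, 0.0855, 84.9) -> [ 0.0037 -0.0024  0.0298] 0.0009 rows>= 1
```

{"name": "drive_tool", "arguments": {"motion": "-1 0.004 -0.002 0.005 0; -1 0.004 -0.002 0.01 0; -1 0.004 -0.002 0.015 0; -1 0.004 -0.002 0.02 0; -1 0.004 -0.002 0.024 0; -1 0.004 -0.002 0.027 0; -1 0.004 -0.002 0.027 0; -1 0.004 -0.002 0.027 0"}}

```text
clock: 49.52
eef_pos: [0.4414, -0.0802, 0.0861]
tool_rot: [180.0, 0.0, 85.1]
force: [-0.1, -0.5, -7.9]
finger_gap: 0.326
```

{"name": "drive_tool", "arguments": {"motion": "-1 0 0 0.002 0; -1 0 0 0.004 0; -1 0 0 0.006 0; -1 0 0 0.006 0; -1 0 0 0.006 0; -1 0 0 0.006 0; -1 0 0 0.006 0; -1 0 0 0.006 0"}}

```text
clock: 50.18
eef_pos: [0.4418, -0.0802, 0.0858]
tool_rot: [180.0, -0.0, 85.1]
force: [-3.9, 3.5, 4.2]
finger_gap: 0.325
```

Pillar is on the rack floor at its original spot. Releasing, then fetching the blade.

{"name": "drive_tool", "arguments": {"motion": "-1 0 0 -0.002 0; -0.5 0 0 -0.002 0; -0.2 0 0 -0.002 0; 0.2 0 0 -0.002 0; 0.6 0 0 -0.002 0; 1 0 0 -0.002 0; 1 0 0 -0.002 0; 1 0 0 -0.002 0"}}

```text
clock: 50.85
eef_pos: [0.4416, -0.0804, 0.0851]
tool_rot: [180.0, 0.0, 85.1]
force: [0.8, -0.2, -0.0]
finger_gap: 1.001
```

{"name": "drive_tool", "arguments": {"motion": "1 0 0 -0.05 0; 1 0 0 -0.15 0; 1 0 0 -0.25 0; 1 0 0 -0.35 0; 1 0 0 -0.45 0; 1 0 0 -0.55 0; 1 0 0 -0.55 0; 1 0 0 -0.55 0"}}

```text
clock: 51.52
eef_pos: [0.4423, -0.0806, 0.2243]
tool_rot: [179.8, 0.1, 85.1]
force: [0.1, 0.5, -0.7]
finger_gap: 1.0
```

{"name": "drive_tool", "arguments": {"motion": "1 0.15 0 0 -0.01; 1 0.31 0.01 0 -0.02; 1 0.47 0.01 0 -0.03; 1 0.63 0.01 0 -0.05; 1 0.79 0.02 0 -0.06; 1 0.95 0.02 0 -0.07; 1 1 0.02 0 -0.07; 1 1 0.02 0 -0.07"}}

```text
clock: 52.18
eef_pos: [0.4666, 0.1711, 0.2203]
tool_rot: [-179.8, -0.0, 97.9]
force: [0.7, -0.3, 0.1]
finger_gap: 1.002
```

```bash
python3 -c "
from h import *
mv((.483,.3139,.21,97.5))"
```

```text
t 52.18 at [0.4666 0.1711 0.2203] [-1.7979e+02 -3.0000e-02  9.7930e+01] gap 1.002 F [ 0.7 -0.3  0.1]
(0.483, 0.3139, 0.21, 97.5) -> [0.5569 0.1439 0.0411] 0.0024 rows>= 4
```

{"name": "drive_tool", "arguments": {"motion": "1 0.15 0.04 0 0; 1 0.3 0.08 0 0; 1 0.45 0.12 0 0; 1 0.55 0.142 0 0; 1 0.55 0.142 0 0; 1 0.55 0.142 0.1 0; 1 0.55 0.142 0.2 0; 1 0.55 0.142 0.2 0"}}

```text
clock: 52.85
eef_pos: [0.4811, 0.3065, 0.1655]
tool_rot: [-179.3, 0.2, 97.6]
force: [-0.9, -0.7, -1.5]
finger_gap: 1.0
```

{"name": "drive_tool", "arguments": {"motion": "1 0 0 0 0; 1 0 0 0 0; 1 0 0 0 0; 1 0 0 0 0; 1 0 0 0 0; 1 0 0 0 0; 1 0 0 0 0; 1 0 0 0 0"}}

```text
clock: 53.52
eef_pos: [0.4848, 0.3095, 0.1729]
tool_rot: [180.0, -0.0, 97.7]
force: [0.4, -0.3, -0.1]
finger_gap: 0.996
```

```bash
python3 -c "
from h import *
mv((.483,.3139,.0818,97.5))"
```

```text
t 53.52 at [0.4848 0.3095 0.1729] [ 1.7997e+02 -1.0000e-02  9.7670e+01] gap 0.996 F [ 0.4 -0.3 -0.1]
(0.483, 0.3139, 0.0818, 97.5) -> [ 0.0183 -0.0049  0.3643] 0.0009 rows>= 3
```

{"name": "drive_tool", "arguments": {"motion": "1 0.018 -0.005 0.06 0; 1 0.018 -0.005 0.12 0; 1 0.018 -0.005 0.18 0; 1 0.018 -0.005 0.24 0; 1 0.018 -0.005 0.3 0; 1 0.018 -0.005 0.34 0; 1 0.018 -0.005 0.365 0; 1 0.018 -0.005 0.365 0"}}

```text
clock: 54.18
eef_pos: [0.482, 0.3133, 0.0798]
tool_rot: [-179.8, 0.0, 97.7]
force: [-0.2, -0.1, -0.4]
finger_gap: 0.997
```

{"name": "drive_tool", "arguments": {"motion": "-1 0 0 0 0; -1 0 0 0 0; -1 0 0 0 0; -1 0 0 0 0; -1 0 0 0 0; -1 0 0 0 0; -1 0 0 0 0; -1 0 0 0 0"}}

```text
clock: 54.85
eef_pos: [0.4834, 0.3139, 0.0819]
tool_rot: [179.9, -0.0, 97.7]
force: [0.9, 0.0, 1.8]
finger_gap: 0.132
```

{"name": "drive_tool", "arguments": {"motion": "-1 0 0 0 0; -1 0 0 0 0; -1 0 0 -0.04 0; -1 0 0 -0.1 0; -1 0 0 -0.2 0; -1 0 0 -0.3 0; -1 0 0 -0.37 0; -1 0 0 -0.37 0"}}

```text
clock: 55.52
eef_pos: [0.4841, 0.3144, 0.1773]
tool_rot: [179.7, -0.1, 97.7]
force: [0.7, 0.6, -5.2]
finger_gap: 0.136
```

{"name": "drive_tool", "arguments": {"motion": "-1 -0.1 -0.02 0 0.01; -1 -0.25 -0.05 0 0.02; -1 -0.4 -0.08 0 0.04; -1 -0.55 -0.11 0 0.06; -1 -0.7 -0.14 0 0.07; -1 -0.85 -0.17 0 0.07; -1 -0.95 -0.19 0 0.07; -1 -0.98 -0.2 0 0.07"}}

```text
clock: 56.18
eef_pos: [0.4637, 0.061, 0.171]
tool_rot: [-179.7, 0.1, 84.9]
force: [0.1, 1.2, -6.5]
finger_gap: 0.131
```

```bash
python3 -c "
from h import *
mv((.4490,-.0068,.175,84.9))"
```

```text
t 56.18 at [0.4637 0.061  0.171 ] [-1.797e+02  1.300e-01  8.487e+01] gap 0.131 F [ 0.1  1.2 -6.5]
(0.449, -0.0068, 0.175, 84.9) -> [-0.2753 -0.0344 -0.015 ] -0.0002 rows>= 2
```

{"name": "drive_tool", "arguments": {"motion": "-1 -0.1 -0.01 0 0; -1 -0.2 -0.02 0 0; -1 -0.27 -0.03 0 0; -1 -0.27 -0.03 0 0; -1 -0.27 -0.03 0 0; -1 -0.27 -0.03 0 0; -1 -0.27 -0.03 0 0; -1 -0.27 -0.03 0 0"}}

```text
clock: 56.85
eef_pos: [0.4525, -0.0014, 0.1733]
tool_rot: [-179.9, -0.0, 85.1]
force: [-0.4, -0.5, -6.5]
finger_gap: 0.13
```

```bash
python3 -c "
from h import *
mv((.449,-.0068,.092,84.9))"
```

```text
t 56.85 at [ 0.4525 -0.0014  0.1733] [-1.7995e+02 -3.0000e-02  8.5140e+01] gap 0.13 F [-0.4 -0.5 -6.5]
(0.449, -0.0068, 0.092, 84.9) -> [-0.0229 -0.0119  0.3254] 0.0014 rows>= 2
```

{"name": "drive_tool", "arguments": {"motion": "-1 -0.022 -0.012 0 0; -1 -0.022 -0.012 0.05 0; -1 -0.022 -0.012 0.12 0; -1 -0.022 -0.012 0.18 0; -1 -0.022 -0.012 0.24 0; -1 -0.022 -0.012 0.29 0; -1 -0.022 -0.012 0.32 0; -1 -0.022 -0.012 0.32 0"}}

```text
clock: 57.52
eef_pos: [0.4477, -0.0072, 0.092]
tool_rot: [-179.8, -0.0, 85.1]
force: [-0.9, -0.4, -6.0]
finger_gap: 0.132
```

{"name": "drive_tool", "arguments": {"motion": "-1 0 0 0 0; -1 0 0 0 0; -1 0 0 0 0; -1 0 0 0 0; -1 0 0 0 0; -1 0 0 0 0; -1 0 0 0 0; -1 0 0 0 0"}}

```text
clock: 58.18
eef_pos: [0.4493, -0.0076, 0.0939]
tool_rot: [180.0, 0.0, 85.1]
force: [-0.2, 0.1, -6.3]
finger_gap: 0.136
```

```bash
python3 -c "
from h import *
mv((.449,-.0068,.0865,84.9))"
```

```text
t 58.18 at [ 0.4493 -0.0076  0.0939] [179.99   0.    85.06] gap 0.136 F [-0.2  0.1 -6.3]
(0.449, -0.0068, 0.0865, 84.9) -> [ 0.003  -0.0013  0.0296] 0.0009 rows>= 1
```

{"name": "drive_tool", "arguments": {"motion": "-1 0.002 0 0.005 0; -1 0.002 0 0.01 0; -1 0.002 0 0.015 0; -1 0.002 0 0.02 0; -1 0.002 0 0.024 0; -1 0.002 0 0.027 0; -1 0.002 0 0.027 0; -1 0.002 0 0.027 0"}}

```text
clock: 58.85
eef_pos: [0.4493, -0.0071, 0.087]
tool_rot: [-180.0, -0.0, 85.1]
force: [0.3, -0.4, -6.3]
finger_gap: 0.131
```

{"name": "drive_tool", "arguments": {"motion": "-1 0 0 0.002 0; -1 0 0 0.004 0; -1 0 0 0.006 0; -1 0 0 0.008 0; -1 0 0 0.008 0; -1 0 0 0.008 0; -1 0 0 0.008 0; -1 0 0 0.008 0"}}

```text
clock: 59.52
eef_pos: [0.4496, -0.007, 0.0861]
tool_rot: [180.0, -0.0, 85.1]
force: [-3.9, 2.1, 5.2]
finger_gap: 0.13
```

Contact. Releasing the blade and fetching the cone.

{"name": "drive_tool", "arguments": {"motion": "-1 0 0 -0.003 0; -0.5 0 0 -0.003 0; -0.2 0 0 -0.003 0; 0.2 0 0 -0.003 0; 0.6 0 0 -0.003 0; 1 0 0 -0.003 0; 1 0 0 -0.003 0; 1 0 0 -0.003 0"}}

```text
clock: 60.18
eef_pos: [0.4494, -0.0071, 0.0858]
tool_rot: [180.0, 0.0, 85.1]
force: [-0.2, 0.7, -0.4]
finger_gap: 1.003
```

{"name": "drive_tool", "arguments": {"motion": "1 0 0 -0.05 0; 1 0 0 -0.15 0; 1 0 0 -0.25 0; 1 0 0 -0.35 0; 1 0 0 -0.45 0; 1 0 0 -0.55 0; 1 0 0 -0.55 0; 1 0 0 -0.55 0"}}

```text
clock: 60.85
eef_pos: [0.4503, -0.0073, 0.2251]
tool_rot: [179.8, 0.0, 85.1]
force: [-0.4, -0.1, -0.1]
finger_gap: 0.999
```

{"name": "drive_tool", "arguments": {"motion": "1 0.15 0 0 -0.01; 1 0.31 0 0 -0.02; 1 0.47 0 0 -0.03; 1 0.63 -0.01 0 -0.05; 1 0.79 -0.02 0 -0.06; 1 0.95 -0.03 0 -0.07; 1 1 -0.03 0 -0.07; 1 1 -0.03 0 -0.07"}}

```text
clock: 61.52
eef_pos: [0.4621, 0.2449, 0.2212]
tool_rot: [-179.8, 0.0, 97.9]
force: [0.4, -0.8, -0.1]
finger_gap: 1.003
```

```bash
python3 -c "
from h import *
mv((.4731,.3793,.21,97.5))"
```

```text
t 61.52 at [0.4621 0.2449 0.2212] [-1.798e+02  1.000e-02  9.791e+01] gap 1.003 F [ 0.4 -0.8 -0.1]
(0.4731, 0.3793, 0.21, 97.5) -> [0.5263 0.1179 0.0441] 0.0023 rows>= 4
```

{"name": "drive_tool", "arguments": {"motion": "1 0.15 0.04 0 0; 1 0.3 0.07 0 0; 1 0.45 0.1 0 0; 1 0.52 0.116 0 0; 1 0.52 0.116 0 0; 1 0.52 0.116 0.1 0; 1 0.52 0.116 0.2 0; 1 0.52 0.116 0.2 0"}}

```text
clock: 62.18
eef_pos: [0.4717, 0.3715, 0.1664]
tool_rot: [-179.3, 0.3, 97.6]
force: [-0.3, -0.8, -1.6]
finger_gap: 1.001
```

{"name": "drive_tool", "arguments": {"motion": "1 0 0 0 0; 1 0 0 0 0; 1 0 0 0 0; 1 0 0 0 0; 1 0 0 0 0; 1 0 0 0 0; 1 0 0 0 0; 1 0 0 0 0"}}

```text
clock: 62.85
eef_pos: [0.4748, 0.3755, 0.1736]
tool_rot: [180.0, -0.0, 97.7]
force: [0.5, 0.3, -0.1]
finger_gap: 0.997
```

```bash
python3 -c "
from h import *
mv((.4731,.3793,.0795,97.5))"
```

```text
t 62.85 at [0.4748 0.3755 0.1736] [ 1.7998e+02 -1.0000e-02  9.7670e+01] gap 0.997 F [ 0.5  0.3 -0.1]
(0.4731, 0.3793, 0.0795, 97.5) -> [ 0.0161 -0.0047  0.3763] 0.001 rows>= 3
```

{"name": "drive_tool", "arguments": {"motion": "1 0.016 -0.005 0.06 0; 1 0.016 -0.005 0.12 0; 1 0.016 -0.005 0.18 0; 1 0.016 -0.005 0.24 0; 1 0.016 -0.005 0.3 0; 1 0.016 -0.005 0.34 0; 1 0.016 -0.005 0.37 0; 1 0.016 -0.005 0.37 0"}}

```text
clock: 63.52
eef_pos: [0.4719, 0.3786, 0.0789]
tool_rot: [-179.8, 0.1, 97.7]
force: [-0.5, -1.1, -0.3]
finger_gap: 0.996
```

{"name": "drive_tool", "arguments": {"motion": "-1 0 0 0 0; -1 0 0 0 0; -1 0 0 0 0; -1 0 0 0 0; -1 0 0 0 0; -1 0 0 0 0; -1 0 0 0 0; -1 0 0 0 0"}}

```text
clock: 64.18
eef_pos: [0.4736, 0.3795, 0.0818]
tool_rot: [179.9, -0.0, 97.7]
force: [1.1, -0.8, 3.7]
finger_gap: 0.255
```

{"name": "drive_tool", "arguments": {"motion": "-1 0 0 0 0; -1 0 0 0 0; -1 0 0 -0.04 0; -1 0 0 -0.1 0; -1 0 0 -0.2 0; -1 0 0 -0.3 0; -1 0 0 -0.37 0; -1 0 0 -0.37 0"}}

```text
clock: 64.85
eef_pos: [0.4736, 0.3797, 0.1759]
tool_rot: [179.8, -0.1, 97.7]
force: [1.0, 1.1, -5.8]
finger_gap: 0.257
```

{"name": "drive_tool", "arguments": {"motion": "-1 -0.1 -0.02 0 0.01; -1 -0.25 -0.04 0 0.02; -1 -0.4 -0.07 0 0.04; -1 -0.55 -0.1 0 0.06; -1 -0.7 -0.13 0 0.07; -1 -0.85 -0.15 0 0.07; -1 -0.95 -0.17 0 0.07; -1 -0.98 -0.17 0 0.07"}}

```text
clock: 65.52
eef_pos: [0.4603, 0.127, 0.1696]
tool_rot: [-179.6, 0.2, 84.9]
force: [-0.0, 0.6, -7.3]
finger_gap: 0.254
```

```bash
python3 -c "
from h import *
mv((.4529,.0683,.172,84.9))"
```

```text
t 65.52 at [0.4603 0.127  0.1696] [-179.57    0.21   84.9 ] gap 0.254 F [-0.   0.6 -7.3]
(0.4529, 0.0683, 0.172, 84.9) -> [-0.2367 -0.0088 -0.0087] -0.0 rows>= 2
```

{"name": "drive_tool", "arguments": {"motion": "-1 -0.1 0 0 0; -1 -0.2 -0.01 0 0; -1 -0.23 -0.01 0 0; -1 -0.23 -0.01 0 0; -1 -0.23 -0.01 0 0; -1 -0.23 -0.01 0 0; -1 -0.23 -0.01 0 0; -1 -0.23 -0.01 0 0"}}

```text
clock: 66.18
eef_pos: [0.456, 0.0745, 0.1731]
tool_rot: [-180.0, -0.0, 85.1]
force: [0.5, 0.5, -7.7]
finger_gap: 0.254
```

```bash
python3 -c "
from h import *
mv((.4529,.0683,.092,84.9))"
```

```text
t 66.18 at [0.456  0.0745 0.1731] [-1.7997e+02 -2.0000e-02  8.5150e+01] gap 0.254 F [ 0.5  0.5 -7.7]
(0.4529, 0.0683, 0.092, 84.9) -> [-0.0259 -0.0099  0.3242] 0.0014 rows>= 2
```

{"name": "drive_tool", "arguments": {"motion": "-1 -0.025 -0.01 0 0; -1 -0.025 -0.01 0.05 0; -1 -0.025 -0.01 0.12 0; -1 -0.025 -0.01 0.18 0; -1 -0.025 -0.01 0.24 0; -1 -0.025 -0.01 0.29 0; -1 -0.025 -0.01 0.32 0; -1 -0.025 -0.01 0.32 0"}}

```text
clock: 66.85
eef_pos: [0.4514, 0.0676, 0.0915]
tool_rot: [-179.8, 0.0, 85.1]
force: [-0.8, -0.1, -7.9]
finger_gap: 0.259
```

{"name": "drive_tool", "arguments": {"motion": "-1 0 0 0 0; -1 0 0 0 0; -1 0 0 0 0; -1 0 0 0 0; -1 0 0 0 0; -1 0 0 0 0; -1 0 0 0 0; -1 0 0 0 0"}}

```text
clock: 67.52
eef_pos: [0.4531, 0.0676, 0.0934]
tool_rot: [180.0, 0.0, 85.1]
force: [0.2, 0.1, -7.4]
finger_gap: 0.256
```

{"name": "drive_tool", "arguments": {"motion": "-1 0 0 0.004 0; -1 0 0 0.008 0; -1 0 0 0.012 0; -1 0 0 0.016 0; -1 0 0 0.02 0; -1 0 0 0.022 0; -1 0 0 0.022 0; -1 0 0 0.022 0"}}

```text
clock: 68.18
eef_pos: [0.453, 0.0676, 0.0878]
tool_rot: [-180.0, 0.0, 85.1]
force: [0.7, -0.1, -7.2]
finger_gap: 0.254
```

{"name": "drive_tool", "arguments": {"motion": "-1 0 0 0.002 0; -1 0 0 0.004 0; -1 0 0 0.006 0; -1 0 0 0.008 0; -1 0 0 0.009 0; -1 0 0 0.009 0; -1 0 0 0.009 0; -1 0 0 0.009 0"}}

```text
clock: 68.85
eef_pos: [0.4532, 0.0677, 0.0861]
tool_rot: [180.0, -0.0, 85.1]
force: [-1.8, 0.9, -1.0]
finger_gap: 0.252
```

{"name": "drive_tool", "arguments": {"motion": "-1 0 0 0.002 0; -0.3 0 0 0.002 0; 0 0 0 0.002 0; 0.3 0 0 0.002 0; 0.6 0 0 0.002 0; 1 0 0 0.002 0; 1 0 0 0.002 0; 1 0 0 0.002 0"}}

```text
clock: 69.52
eef_pos: [0.4532, 0.0675, 0.0851]
tool_rot: [180.0, 0.0, 85.1]
force: [0.5, 0.2, 0.2]
finger_gap: 0.998
```

{"name": "drive_tool", "arguments": {"motion": "1 0 0 -0.05 0; 1 0 0 -0.15 0; 1 0 0 -0.25 0; 1 0 0 -0.35 0; 1 0 0 -0.45 0; 1 0 0 -0.57 0; 1 0 0 -0.69 0; 1 0 0 -0.74 0"}}

```text
clock: 70.18
eef_pos: [0.4548, 0.0675, 0.2748]
tool_rot: [179.6, -0.0, 85.1]
force: [0.2, -0.1, 0.5]
finger_gap: 0.998
```

{"name": "drive_tool", "arguments": {"motion": "1 -0.1 0.02 0 0.01; 1 -0.2 0.04 0 0.02; 1 -0.3 0.04 0 -0.03; 1 -0.34 0.05 0 -0.03; 1 -0.34 0.05 0 -0.03; 1 -0.34 0.05 0 -0.03; 1 -0.34 0.05 0 -0.03; 1 -0.34 0.05 0 -0.03"}}

```text
clock: 70.85
eef_pos: [0.458, -0.0174, 0.2697]
tool_rot: [-180.0, -0.0, 90.5]
force: [-0.1, -0.1, -0.1]
finger_gap: 1.004
```

Run:
```python
from h import *
d=snap('f.png');mv()
save('side','side2.png');save('top','top2.png')
a=cv2.imread('pics/f.png')[30:280,220:520];b=cv2.imread('pics/side2.png')[100:280,200:440];c=cv2.imread('pics/t2.png')[80:280,240:440];t=cv2.imread('pics/top2.png')[90:290,160:480]
z=lambda i,w:cv2.resize(i,(w,300),interpolation=cv2.INTER_CUBIC)
cv2.imwrite('pics/fin.png',np.vstack([np.hstack([z(a,380),z(b,400)]),np.hstack([z(c,300),z(t,480)])]))
```

```text
t 70.9 at [ 0.4581 -0.0173  0.2698] [-1.7998e+02 -2.0000e-02  9.0510e+01] gap 0.997 F [-0.5  0.   0.4]
```

View pics/fin.png

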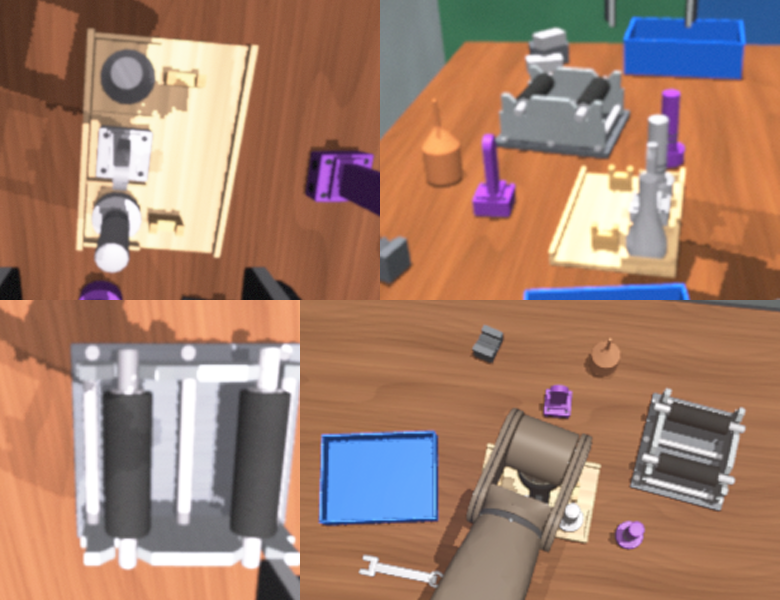

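The montage shows all three parts upright in their bays: cone top (128,72), blade base (122,152), pillar top (112,257). The roller lies in both slots level with the fixed one (lower left panel, 128 vs 260). The tray is empty, and the spanner, V-block and oil can are where they were. Handing in.

Run:
```python
from h import *
d=load('f.png');s=d['s']
f=lambda x,y,z: ray(d,220+x*300/380,30+y*250/300,z,s).round(4)
print(f(128,72,.118),f(122,154,.034),f(112,257,.13))
print(ctrl.sign_off())
```

```text
[0.4553 0.0735 0.118 ] [ 0.449  -0.0049  0.034 ] [ 0.443  -0.0786  0.13  ]
the job is handed in; nothing more can be done
None
```

I stood the cone, blade and pillar in the blue tray and moved the spare roller into the table's empty slots. Then I put each part back upright in its own bay and handed the job in at about 71 s; no verdict was reported.

**Die parts:** the last picture puts the parts within about 5 mm of where they started (limit 15 mm):

| Part | Offset from start |
|---|---|
| Cone | about 5 mm |
| Blade | about 2 mm |
| Pillar | about 2 mm |

All three look upright, and the gripper was open and clear with the force reading near zero.

**Roller:** the roller touched down at the height expected for fully seated, with both axle ends lined up with the slots to about 1 mm. I judged its height from that contact and from its matching the fixed roller in the picture, not from a direct measurement.

**Bystanders:** the spanner, V-block, oil can and the purple look-alikes look unmoved in the last views; I checked these only by eye.

No check failed. One pixel reading was odd: the near axle end looked about 3 px wider than the far one. I put that down to lighting and did not act on it.

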